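Lift the spot plate onto the analyser's loading stage

TASK

Take the plate lifter by its handle, slide its blade under the rectangular spot plate and carry the plate on the blade to the empty white loading stage, setting it down centred and square on the two rails. Do not touch the plate with the gripper or let it fall, and leave the round dish on its rack. Then draw the blade out and lay the lifter flat on the bench.

Things in the scene. Friction and masses are not known exactly. Their poses are not given: they have to be found in the camera images.
- lifter: Plate lifter lying flat: steel blade 220 x 46 x 3 mm, bare from 47 to 165 mm ahead of the origin (front edge, +x), rear edge at -55 mm. Grey grip bar along x over the rear part, 100 long, 18 wide, 20 tall, its centre 45 mm above the blade's underside, on two legs 42 mm before and behind its middle. Origin: blade's underside, below the grip's middle; z up. 220 g, balances 20 mm ahead of it.
- spot_plate: Rectangular white spot plate, twelve shallow wells, 90 (x) x 100 (y) x 8 mm, 150 g. Origin: centre of underside, z up. Lies loose and centred (about 4 mm, 3 deg) on a dull grey aluminium rack: two rails along its x, 100 long, 22 wide, 70 mm clear gap, tops 36 mm above the bench; rack base 6 mm thick on the bench. Gap open at both ends, the -x end faces the robot.
- stage: White loading stage, fixed, empty: base 130 (x) x 134 (y) x 6 mm on the bench, two rails along x, 100 long, 22 wide, 70 mm clear gap, tops 36 mm above the bench, gap open at both ends, the -x end faces the robot. Origin: centre of base's underside, at bench height; z up. The plate belongs centred over it, underside 36 mm up, plate x along stage x.
- round_dish: Round white dish, 96 mm across, 14 mm thick, on a second aluminium rack like the spot plate's. It stays there. Origin: centre of its underside, 36 mm above the bench.
Not all that is in view belongs to the job. Leave any purple or yellow look-alike of the lifter alone.

How it is judged:
By the outcome, as a careful person would: the job done as asked, in the order asked, and still so for the second after the job is handed in, with the robot touching nothing.
It also fails if it takes over 69 s, if anything falls off the work surface, if the arm or the gripper's body presses on something with over 40 N, if the wrist force passes 120 N, or if a joint passes its speed limit or range.

ROBOT

A 6-joint arm with a two-finger parallel gripper is mounted at the origin on the work surface. World frame = base frame: x ahead of the robot, y to its left, z up, the work surface at z = 0. Lengths are in m, angles in rad, forces in N, time in s.
With the tool pointing down it reaches from about 0.35 to 0.975 m from the base axis. Payload 17.4 kg.
Tool frame: the origin (TCP) lies between the finger pads; the fingertips stand 11 mm ahead of it and the grasp point (between the pads) lies 8 mm behind it (nose_length is the distance from the TCP to the fingertips, in m); z points along the fingers, y is the direction in which the jaws open and shut (so a half turn about z gives the same grasp; the last joint's range is limited). The gripper opens to 85 mm and grips with 20 to 120 N. Pads are 22 mm wide; open, the fingers measure 114 mm over their backs; the gripper's body (76 mm by 85 mm) begins 54 mm behind the grasp point. The pads swing forward as they close: fully open they stand 13 mm farther back than shut.
Start: joints at [-1.345, 0.116, 1.442, -0, 1.584, -0.038], TCP at [0.176, -0.652, 0.242] pointing down, gripper open.
Joint ranges: [-2.83, 2.83], [-0.83, 2.19], [0.07, 2.5], [-1.14, 4.28], [0.01, 3], [-2.97, 2.97]. Speed limits (rad/s): [1.89, 1.89, 2.22, 3.14, 3.14, 3.14].

INTERFACE

Orientations are given as a rotation vector (axis times angle).
In Python, from station import read_state, camera, hand_in, nose_length gives the robot as it stands.
- The arm moves only by the tool carry_out, never from a script. Its argument "commands" is a list of rows, each a list of 4 numbers: the shift along the tool's x, y, z in m, then the turn about the tool's z in rad. In form: [[x, y, z, spin], ...]. A call has 1 to 10 rows; each row shifts and turns the pose as measured when the row begins, along the tool's axes as they then stand; what a row does not reach is not made up. A row lasts 1/8 s, in which the tool goes at most 62.5 mm and 10.7 degrees, less where a joint would pass 70% of its speed; a pose out of reach is approached as far as the arm can. A call with a gripper value outside its range is refused whole. "fingers" is the finger opening in m, from 0 to 0.0854, set as the call begins (left out, the last holds). The fingers move at their own pace and stop on an object; "grip_force" is the grip in N (left out, the last holds). Time passes only in rows, so rows that do not move let the fingers close. It gives the time, the measured TCP pose, the force and the opening at its end, in the units of the state.
- read_state(): the state, without advancing time (a new reading comes with each control period).
- camera(name): name is "side" or "top" or "wrist"; returns a dict with "frame" (400x640x3 uint8, red, green, blue), "fov_y" (degrees; the focal length in pixels is half the picture's height over the tangent of half this angle, whatever the lens; pixels are square), "cx", "cy" (the principal point, pixels), "k1" (the pictures are not rectified: a ray, as slopes to the right and down, at radius r is drawn at 1 + k1 r^2 times it, then the intrinsics apply), "extrinsics" (4x4, takes a point from camera to world coordinates); the wrist camera has in their place "mount" (4x4, takes a point from camera to tool coordinates, whose origin is the TCP and whose axes are the flange's). Camera axes: x right, y down, z forward; pixel columns grow to the right and rows downward; lengths in m; the calibration is good to about 2 mm. A picture is of the moment at which its call begins: read the wrist's pose just before it. There is no depth.
- hand_in(): hands the job in, once; it reports no verdict.
The state is a dict: "time": time; "joint_positions": joint angles; "joint_vel": joint speeds; "effort": joint torques, N m; "eef_pos": TCP position; "ee_rot": TCP orientation; "force": force on the tool from outside, world axes, zero at the start; "moment": the same for the moment, N m; "finger_gap": finger opening in m.
Only numpy, scipy, OpenCV 4.12 (cv2) and the standard library are available. Lean on these libraries where they do the work, as an engineer would, in place of code of your own. Each camera call takes 0.05 s, during which the arm holds its last target.

## Working session

There is one attempt and no reset: what is moved stays moved. The work goes in short steps, Python scripts to look and compute and a tool call to move; the robot and the scene stay as the last step left them, time stands still between calls to the robot, and variables do not carry over. Pictures are saved under pics/ and viewed, and the job is handed in when it is done.

Besides the shell and the picture viewer there is one more tool, called after "Request:" as name([rows], argument=value, ...), one row to a line, values as JSON. carry_out: Moves the arm, as the interface text tells. Its arguments: {"type":"object","properties":{"commands":{"type":"array"},"fingers":{"type":"number"},"grip_force":{"type":"number"}},"required":["commands"]}

```bash
ls; mkdir -p pics
python3 - <<'E'
from station import *
import cv2,json
print(read_state(), nose_length if not callable(nose_length) else nose_length())
for n in ["side","top","wrist"]:
    c=camera(n); cv2.imwrite(f"pics/{n}0.png",c["frame"][:,:,::-1])
    print(n,{k:(v.tolist() if hasattr(v,'tolist') else v) for k,v in c.items() if k!="frame"})
E
```

```text
pics
{'time': 0.0, 'joint_positions': array([-1.34481920e+00,  1.16471411e-01,  1.44225616e+00, -3.08147845e-05,
        1.58400149e+00, -3.77940500e-02]), 'joint_vel': array([ 0.00072727,  0.00044639,  0.00013069, -0.00154508, -0.00145582,
        0.00126529]), 'effort': array([-2.66962154e-03, -7.31985927e+01, -6.32493711e+01, -3.24054035e-04,
        6.17529076e-03, -9.88254897e-05]), 'eef_pos': array([ 0.17593541, -0.65148514,  0.24157765]), 'ee_rot': array([-3.11319149e+00, -4.12981709e-01,  2.15819237e-04]), 'force': array([-0.50358404, -1.06344392, -0.29110393]), 'moment': array([-0.02332996, -0.0089637 ,  0.03119339]), 'finger_gap': 0.08519897146581518} 0.011
side {'fov_y': 44.25893924586934, 'cx': 315.2092384060454, 'cy': 193.93705904720233, 'k1': -0.03649791510440636, 'extrinsics': [[-0.8761378113496384, -0.2611336062103778, 0.40520584303663293, -0.04081680511030185], [-0.48164364126484255, 0.4392371849830232, -0.7583469510437376, 0.8643857998760319], [0.02004840025061262, -0.8595812556330859, -0.5106056468661881, 0.684562228991946], [0.0, 0.0, 0.0, 1.0]]}
top {'fov_y': 53.73225793818309, 'cx': 314.8428853354361, 'cy': 203.81193321629635, 'k1': -0.02874185540908064, 'extrinsics': [[-0.009818134553265202, -0.9952048347438591, 0.09731876045419893, 0.38240560579615224], [-0.9997528587945941, 0.007828317092800328, -0.0208071810568011, -0.019287437385997266], [0.01994556506920553, -0.09749899668172152, -0.9950357380919178, 1.0223399757948768], [0.0, 0.0, 0.0, 1.0]]}
wrist {'fov_y': 66.65716538586915, 'cx': 318.69496591635334, 'cy': 201.05461945188287, 'k1': -0.05917324249885685, 'mount': [[0.0004221328842128362, -0.9653866499170776, -0.26082261781852567, 0.06575891328883393], [0.9999998865879828, 0.00035000558606143275, 0.000322986238165232, -0.0005296409400740165], [-0.00022051722922397557, -0.260822724581219, 0.9653866881794988, -0.1315794063687791], [0.0, 0.0, 0.0, 1.0]]}
```

View pics/top0.png

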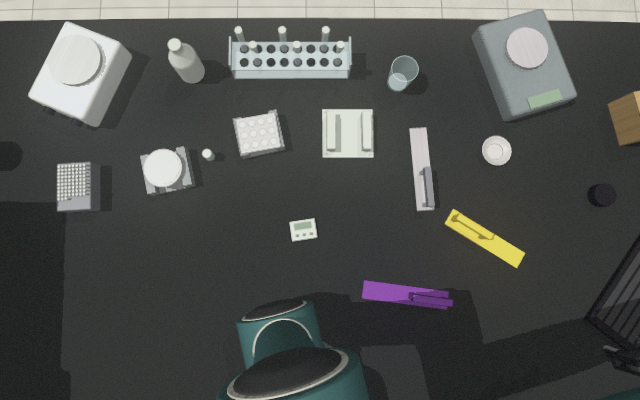

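View pics/side0.png

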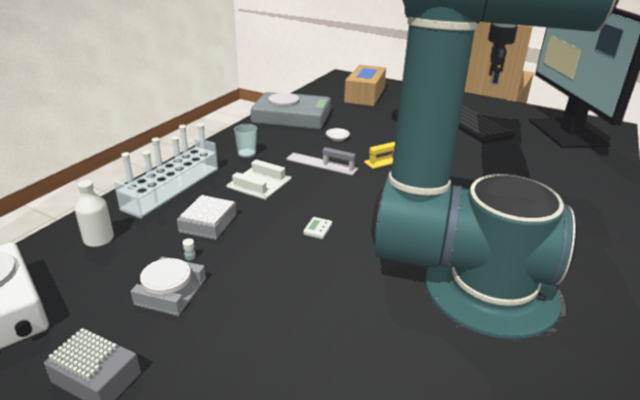

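View pics/wrist0.png

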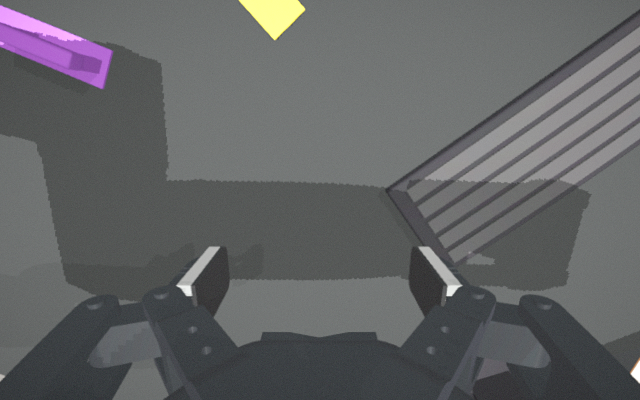

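The top view shows the stage (white-green, two rails) at about (348,133), the spot plate on its rack at (260,134) and the round dish at (163,168). There are three candidate lifters: grey (422,168), yellow (485,238) and purple (407,295). The grey one fits, since it has a steel blade and a grey grip, and the yellow and purple ones are the look-alikes. Next I'll confirm that in a crop and measure.

```bash
cat > h.py <<'E'
import numpy as np, cv2
from station import *
from scipy.spatial.transform import Rotation as R
def K(c):
    f=200/np.tan(np.radians(c["fov_y"]/2)); return np.array([[f,0,c["cx"]],[0,f,c["cy"]],[0,0,1.]])
def ext(c,st=None):
    if "extrinsics" in c: return np.array(c["extrinsics"])
    T=np.eye(4);T[:3,:3]=R.from_rotvec(st["ee_rot"]).as_matrix();T[:3,3]=st["eef_pos"]
    return T@np.array(c["mount"])
def D(c): return np.array([c["k1"],0,0,0.])
def ray(c,E,uv):
    p=cv2.undistortPoints(np.array(uv,float).reshape(-1,1,2),K(c),D(c)).reshape(-1,2)
    d=np.c_[p,np.ones(len(p))]@E[:3,:3].T
    return E[:3,3],d/np.linalg.norm(d,axis=1,keepdims=True)
def plane(c,E,uv,z):
    o,d=ray(c,E,uv); return o+d*((z-o[2])/d[:,2])[:,None]
def proj(c,E,X):
    Ei=np.linalg.inv(E); p,_=cv2.projectPoints(np.array(X,float).reshape(-1,3),cv2.Rodrigues(Ei[:3,:3])[0],Ei[:3,3],K(c),D(c)); return p.reshape(-1,2)
def tri(o1,d1,o2,d2):
    A=np.c_[d1,-d2]; s=np.linalg.lstsq(A,o2-o1,rcond=None)[0]; a,b=o1+s[0]*d1,o2+s[1]*d2
    return (a+b)/2,np.linalg.norm(a-b)
E
python3 - <<'E'
import cv2
f=cv2.imread("pics/top0.png")
def cr(n,f,x0,y0,x1,y1,s): cv2.imwrite(n,cv2.resize(f[y0:y1,x0:x1],None,fx=s,fy=s,interpolation=cv2.INTER_CUBIC))
cr("pics/t_l.png",f,390,110,470,225,5)
cr("pics/t_p.png",f,220,95,390,175,4.5)
g=cv2.imread("pics/side0.png")
cr("pics/s_a.png",g,160,110,370,250,3.8)
E
```

```text
(no output)
```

View pics/t_l.png

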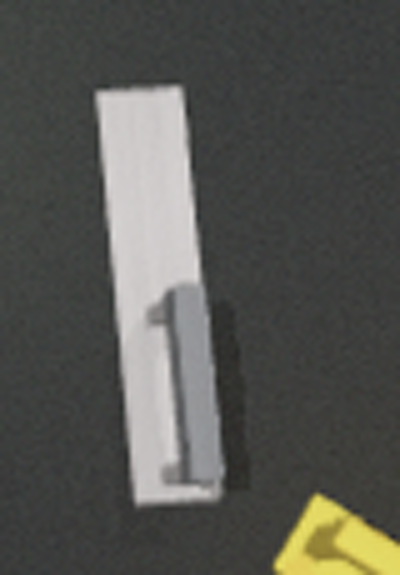

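View pics/t_p.png

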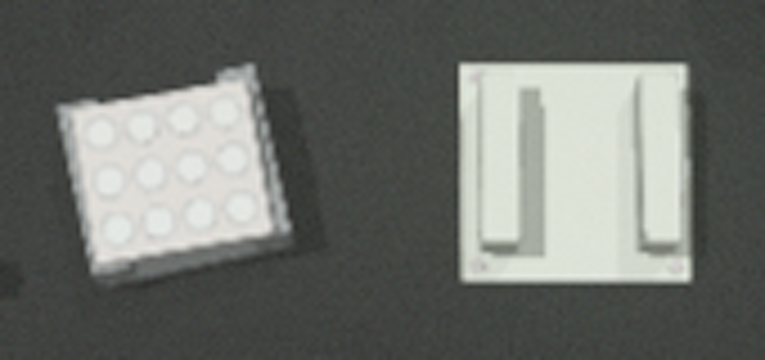

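View pics/s_a.png

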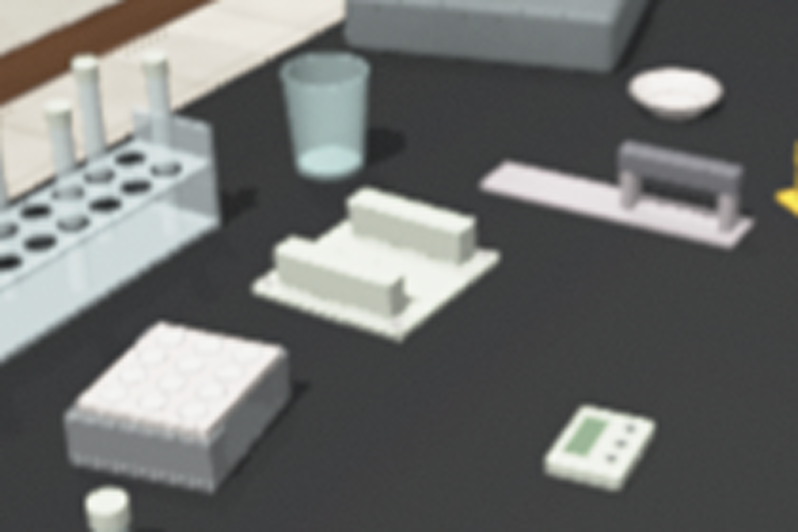

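Run:
```python
from h import *
np.set_printoptions(precision=4,suppress=True)
t=camera("top");s=camera("side");Et,Es=ext(t),ext(s)
T=lambda x,y,ox,oy,k:(ox+(x+.5)/k-.5,oy+(y+.5)/k-.5)
# lifter blade
b=[T(*p,390,110,5) for p in [(97,91),(183,87),(222,499),(136,504)]]
P=plane(t,Et,b,.003);print("blade",P)
print([np.linalg.norm(P[i]-P[(i+1)%4]) for i in range(4)])
g=[T(*p,390,110,5) for p in [(178,288),(202,288),(221,483),(188,483)]]
G=plane(t,Et,g,.055);print("grip top",G)
# heights by two views: grip top corners: side (620,147),(741,170)
def two(a,bp,n):
    o,d=ray(t,Et,[a]);o2,d2=ray(s,Es,[bp]);print(n,*tri(o,d[0],o2,d2[0]))
two(T(97,91,390,110,5),T(482,185,160,110,3.8),"bladefrontleft")
two(T(183,87,390,110,5),T(508,163,160,110,3.8),"bladefrontright")
two(T(188,483,390,110,5),T(738,172,160,110,3.8),"grip rear left")
# plate
p=[T(*q,220,95,4.5) for q in [(70,107),(237,78),(273,236),(100,268)]]
P=plane(t,Et,p,.044);print("plate",P,P.mean(0),[np.linalg.norm(P[i]-P[(i+1)%4]) for i in range(4)])
two(T(70,107,220,95,4.5),T(76,412,160,110,3.8),"plate far-left")
# stage
p=[T(*q,220,95,4.5) for q in [(459,62),(688,63),(692,283),(461,283)]]
P=plane(t,Et,p,.006);print("stage",P,P.mean(0),[np.linalg.norm(P[i]-P[(i+1)%4]) for i in range(4)])
p=[T(*q,220,95,4.5) for q in [(481,73),(519,73),(519,244),(482,244),(640,74),(680,75),(683,244),(644,244)]]
P=plane(t,Et,p,.036);print("rails",P,P.mean(0))
print(plane(t,Et,[(303,230),(291,221),(316,239)],.015))
print("obj",plane(t,Et,[(163,168),(496,150),(403,75),(290,60)],.05))
```

```text
blade [[ 0.6837 -0.2936  0.003 ]
 [ 0.6858 -0.34    0.003 ]
 [ 0.465  -0.352   0.003 ]
 [ 0.4627 -0.3065  0.003 ]]
[np.float64(0.04645691222896775), np.float64(0.22116180598719773), np.float64(0.045536508403585516), np.float64(0.22130208433328052)]
grip top [[ 0.567  -0.317   0.055 ]
 [ 0.567  -0.3291  0.055 ]
 [ 0.4687 -0.3348  0.055 ]
 [ 0.4689 -0.3183  0.055 ]]
bladefrontleft [ 0.6834 -0.2946  0.0007] 0.0020926804218844874
bladefrontright [ 0.686  -0.341   0.0006] 0.001157540432251933
grip rear left [ 0.468  -0.3178  0.0574] 0.00151149455179195
plate [[0.6977 0.1606 0.044 ]
 [0.7141 0.0664 0.044 ]
 [0.6227 0.0461 0.044 ]
 [0.605  0.1427 0.044 ]] [0.6599 0.1039 0.044 ] [np.float64(0.09556388801732349), np.float64(0.09366388677027128), np.float64(0.09824194808133672), np.float64(0.09440199705996494)]
plate far-left [0.6997 0.1616 0.0342] 0.0025549101102273638
stage [[ 0.7363 -0.061   0.006 ]
 [ 0.7354 -0.1967  0.006 ]
 [ 0.6029 -0.1956  0.006 ]
 [ 0.6035 -0.0606  0.006 ]] [ 0.6695 -0.1285  0.006 ] [np.float64(0.1356547108034211), np.float64(0.13254582874726634), np.float64(0.13498849024743342), np.float64(0.13272163759339356)]
rails [[ 0.7193 -0.0723  0.036 ]
 [ 0.7192 -0.0941  0.036 ]
 [ 0.6193 -0.0926  0.036 ]
 [ 0.6194 -0.0716  0.036 ]
 [ 0.7185 -0.1636  0.036 ]
 [ 0.7179 -0.1866  0.036 ]
 [ 0.6189 -0.1859  0.036 ]
 [ 0.619  -0.1636  0.036 ]] [ 0.6689 -0.1288  0.036 ]
[[ 0.4142 -0.0095  0.015 ]
 [ 0.4374  0.0209  0.015 ]
 [ 0.391  -0.0424  0.015 ]]
obj [[ 0.5701  0.3376  0.05  ]
 [ 0.6117 -0.5029  0.05  ]
 [ 0.8097 -0.2705  0.05  ]
 [ 0.8499  0.0207  0.05  ]]
```

```bash
cat >> h.py <<'E'
def yaw(st): 
    m=R.from_rotvec(st["ee_rot"]).as_matrix(); return np.arctan2(m[1,0],m[0,0])
def go(tgt,ty,n=1,st=None):
    st=st or read_state(); p=np.array(st["eef_pos"]);y=yaw(st)
    m=R.from_rotvec(st["ee_rot"]).as_matrix()
    print("t",st["time"],"p",p.round(4),"yaw",round(y,4),"tiltz",m[:,2].round(4),"F",np.round(st["force"],1),"gap",round(st["finger_gap"],4))
    d=(np.array(tgt)-p)
    dl=m.T@d; sp=-(ty-y)
    print("total tool",dl.round(4),"spin",round(sp,4), "dist",np.linalg.norm(d).round(4))
    for i in range(n):
        yy=y+(ty-y)*i/n; Rz=R.from_euler("z",yy-y).as_matrix()@m
        print((Rz.T@(d/n)).round(4).tolist()+[round(sp/n,4)])
E
python3 -c "
from h import *
go((.52,-.15,.33),.0565,10)"
```

```text
t 0.25 p [ 0.176  -0.6516  0.242 ] yaw 0.2638 tiltz [-1.e-04  5.e-04 -1.e+00] F [-0.1 -0.6 -0.3] gap 0.0854
total tool [ 0.4629 -0.3946 -0.0878] spin 0.2073 dist 0.6146
[0.0463, -0.0395, -0.0088, np.float64(0.0207)]
[0.0455, -0.0404, -0.0088, np.float64(0.0207)]
[0.0446, -0.0413, -0.0088, np.float64(0.0207)]
[0.0437, -0.0423, -0.0088, np.float64(0.0207)]
[0.0429, -0.0432, -0.0088, np.float64(0.0207)]
[0.042, -0.044, -0.0088, np.float64(0.0207)]
[0.041, -0.0449, -0.0088, np.float64(0.0207)]
[0.0401, -0.0457, -0.0088, np.float64(0.0207)]
[0.0391, -0.0466, -0.0088, np.float64(0.0207)]
[0.0382, -0.0474, -0.0088, np.float64(0.0207)]
```

Request:
carry_out([
  [0.046,-0.04,-0.009,0.02],
  [0.046,-0.04,-0.009,0.02],
  [0.045,-0.041,-0.009,0.02],
  [0.044,-0.042,-0.009,0.02],
  [0.043,-0.043,-0.009,0.02],
  [0.042,-0.044,-0.009,0.02],
  [0.041,-0.045,-0.009,0.02],
  [0.04,-0.046,-0.009,0.02],
  [0.039,-0.046,-0.009,0.02],
  [0.038,-0.047,-0.009,0.02],
])

```text
time: 1.5
eef_pos: [0.5246, -0.1423, 0.3333]
ee_rot: [-3.138, -0.08, -0.002]
force: [0.9, -1.2, -0.3]
finger_gap: 0.0856
```

```bash
python3 -c "
from h import *
go((.52,-.15,.33),.0565,3)"
```

```text
t 1.5 p [ 0.5246 -0.1423  0.3333] yaw 0.051 tiltz [ 0.0014  0.0022 -1.    ] F [ 0.9 -1.2 -0.3] gap 0.0856
total tool [-0.005   0.0074  0.0032] spin -0.0055 dist 0.0095
[-0.0017, 0.0025, 0.0011, np.float64(-0.0018)]
[-0.0017, 0.0025, 0.0011, np.float64(-0.0018)]
[-0.0017, 0.0025, 0.0011, np.float64(-0.0018)]
```

Request:
carry_out([
  [0,0,0,0],
  [0,0,0,0],
])

```text
time: 1.75
eef_pos: [0.5261, -0.1392, 0.3334]
ee_rot: [-3.138, -0.088, -0.002]
force: [-0.4, -0.5, 0.3]
finger_gap: 0.0857
```

```bash
python3 -c "
from h import *
import pickle
st=read_state();c=camera('wrist');print(st['eef_pos'],yaw(st),read_state()['eef_pos'])
pickle.dump((st,c),open('w1.pkl','wb'))
cv2.imwrite('pics/w1.png',c['frame'][:,:,::-1])
st=read_state();c=camera('top');cv2.imwrite('pics/top1.png',c['frame'][:,:,::-1])
"
```

```text
[ 0.52609536 -0.13916594  0.33337935] 0.056099408429122234 [ 0.52597884 -0.1394221   0.33338763]
```

View pics/w1.png

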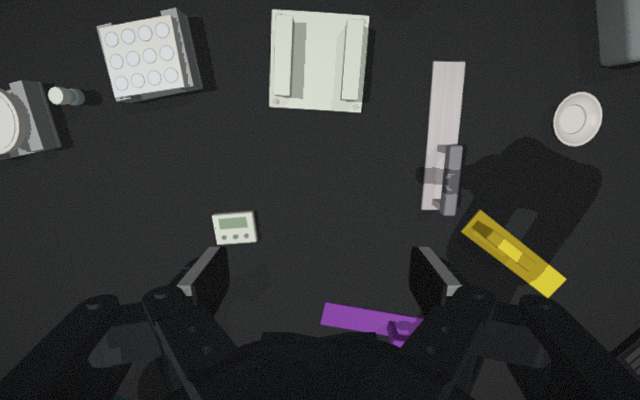

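The wrist view shows the plate at about (143,56), the stage at (319,60), the grey lifter at (443,138) and the timer at (235,228). I'll enlarge these for corner picking.

Run:
```python
import cv2
f=cv2.imread("pics/w1.png")
def cr(n,f,x0,y0,x1,y1,s): cv2.imwrite(n,cv2.resize(f[y0:y1,x0:x1],None,fx=s,fy=s,interpolation=cv2.INTER_CUBIC))
cr("pics/w1p.png",f,80,0,220,110,5)
cr("pics/w1s.png",f,255,0,385,120,5)
cr("pics/w1l.png",f,400,50,490,230,3.3)
```

```text
(no output)
```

View pics/w1p.png

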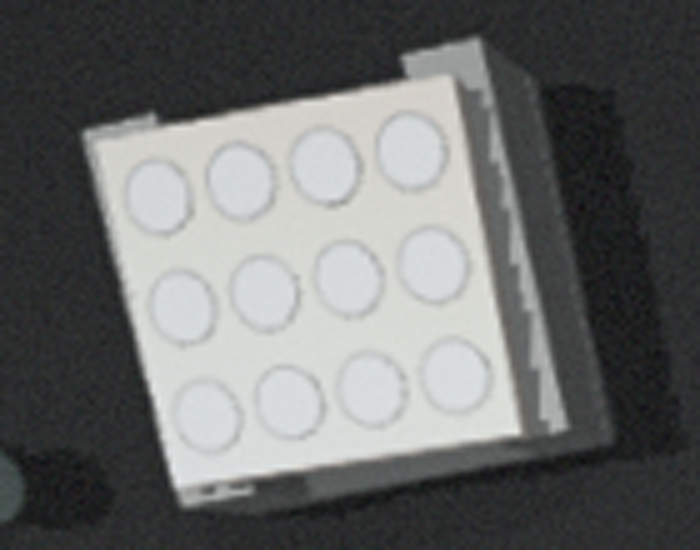

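View pics/w1s.png

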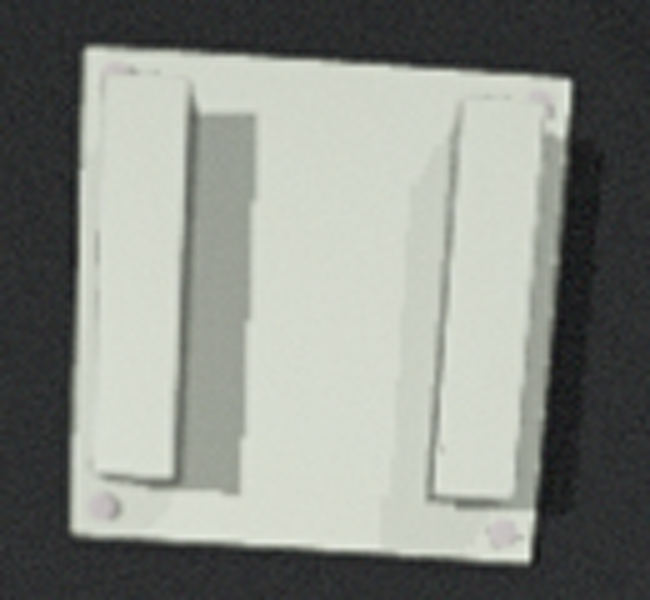

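View pics/w1l.png

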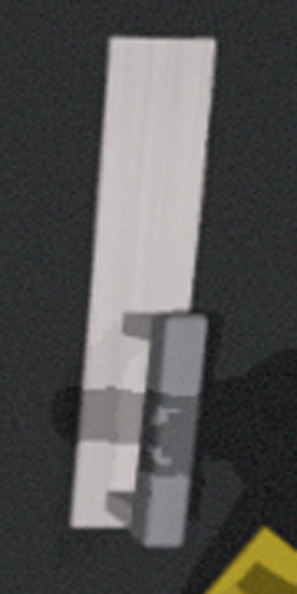

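Run:
```python
from h import *
import pickle
np.set_printoptions(precision=4,suppress=True)
st,w=pickle.load(open('w1.pkl','rb'));Ew=ext(w,st)
t=camera("top");Et=ext(t)
def T(ps,ox,oy,k): return [(ox+(x+.5)/k-.5,oy+(y+.5)/k-.5) for x,y in ps]
def two(A,B):
    o,d=ray(t,Et,A);o2,d2=ray(w,Ew,B);r=[tri(o,a,o2,b) for a,b in zip(d,d2)]
    return np.array([x[0] for x in r]),np.array([x[1] for x in r])
wt=T([(101,133),(142,127),(183,119),(224,112),(109,181),(150,174),(191,166),(232,158),(118,229),(159,222),(200,214),(242,206)],220,95,4.5)
ww=T([(159,197),(241,180),(325,166),(411,151),(182,307),(264,292),(348,277),(434,264),(207,416),(290,402),(373,388),(456,375)],80,0,5)
X,e=two(wt,ww);print("wells z",X[:,2],e);print("centre tri",X.mean(0))
for n,c,E,p in (("top",t,Et,wt),("wrist",w,Ew,ww)):
    P=plane(c,E,p,.044); 
    ax=[P[i]-P[i+8] for i in range(4)]; ay=[P[4*i]-P[4*i+3] for i in range(3)]
    print(n,P.mean(0),"yaw",np.mean([np.arctan2(a[1],a[0]) for a in ax]),np.mean([np.arctan2(-a[0],a[1]) for a in ay]),"pitch",np.mean([np.linalg.norm(a)/2 for a in ax]),np.mean([np.linalg.norm(a)/3 for a in ay]))
# plate corners in wrist
P=plane(w,Ew,T([(96,142),(455,78),(521,433),(178,487)],80,0,5),.044);print("plate corners w",P,P.mean(0))
# rack rail top corners
P=plane(w,Ew,T([(82,131),(152,115),(404,58),(482,38),(567,428)],80,0,5),.036);print("rack",P)
P=plane(t,Et,T([(59,106),(97,102),(218,73),(253,65),(292,236)],220,95,4.5),.036);print("rack t",P)
S=T([(84,47),(572,79),(531,563),(72,533)],255,0,5)
P=plane(w,Ew,S,.006);print("stage w",P,P.mean(0))
X,e=two(T([(459,62),(688,63),(692,283),(461,283)],220,95,4.5),S);print("stage tri",X,e,X.mean(0))
S=T([(103,71),(191,79),(173,481),(96,471),(461,97),(543,102),(516,500),(434,493)],255,0,5)
P=plane(w,Ew,S,.036);print("rails w",P,P.mean(0))
X,e=two(T([(481,73),(519,73),(519,244),(482,244),(640,74),(680,75),(683,244),(644,244)],220,95,4.5),S);print("rails z",X[:,2],X.mean(0))
L=T([(109,37),(215,38),(71,526)],400,50,3.3);P=plane(w,Ew,L,.003);print("blade w",P)
X,e=two(T([(97,91),(183,87),(136,504)],390,110,5),L);print("blade tri",X,e)
L=T([(165,313),(207,318),(183,546),(146,546)],400,50,3.3);P=plane(w,Ew,L,.055);print("grip w",P)
X,e=two(T([(178,288),(202,288),(221,483),(188,483)],390,110,5),L);print("grip tri",X,e)
P=plane(w,Ew,[(212,213),(255,211),(258,242),(217,245)],.015);print("timer",P)
X,e=two([(290,221),(314,219),(317,238),(293,241)],[(212,213),(255,211),(258,242),(217,245)]);print("timer tri",X)
```

```text
wells z [0.0443 0.0439 0.0444 0.044  0.0447 0.0442 0.0438 0.0434 0.0454 0.0438
 0.0434 0.0452] [0.0003 0.0013 0.0006 0.0007 0.0007 0.0009 0.0006 0.0001 0.0007 0.0008
 0.0005 0.0003]
centre tri [0.6612 0.1035 0.0442]
top [0.6609 0.1034 0.044 ] yaw 0.18052942068127167 0.17841036499892673 pitch 0.027872027717218376 0.023444751914171072
wrist [0.6615 0.1037 0.044 ] yaw 0.17704425484500227 0.1745212486830381 pitch 0.0279787892785817 0.023577997763249477
plate corners w [[0.6963 0.1599 0.044 ]
 [0.7128 0.0617 0.044 ]
 [0.626  0.047  0.044 ]
 [0.609  0.1437 0.044 ]] [0.661  0.1031 0.044 ]
rack [[0.7011 0.1693 0.036 ]
 [0.7051 0.1491 0.036 ]
 [0.7198 0.079  0.036 ]
 [0.725  0.058  0.036 ]
 [0.6284 0.0377 0.036 ]]
rack t [[0.7009 0.1683 0.036 ]
 [0.7031 0.1467 0.036 ]
 [0.7198 0.078  0.036 ]
 [0.7245 0.058  0.036 ]
 [0.6246 0.0359 0.036 ]]
stage w [[ 0.7362 -0.0613  0.006 ]
 [ 0.7355 -0.1953  0.006 ]
 [ 0.6057 -0.195   0.006 ]
 [ 0.6067 -0.0612  0.006 ]] [ 0.671  -0.1282  0.006 ]
stage tri [[ 0.7367 -0.0611  0.0045]
 [ 0.729  -0.193   0.0256]
 [ 0.606  -0.1974 -0.0078]
 [ 0.6062 -0.0604 -0.00
[... 406 characters left out ...]
ade w [[ 0.6836 -0.292   0.003 ]
 [ 0.6869 -0.3388  0.003 ]
 [ 0.4637 -0.3051  0.003 ]]
blade tri [[ 0.6854 -0.295  -0.0044]
 [ 0.689  -0.3433 -0.0074]
 [ 0.4629 -0.3069 -0.0003]] [0.0013 0.0002 0.001 ]
grip w [[ 0.5702 -0.3121  0.055 ]
 [ 0.5694 -0.33    0.055 ]
 [ 0.4719 -0.3366  0.055 ]
 [ 0.471  -0.3202  0.055 ]]
grip tri [[ 0.5698 -0.3213  0.0368]
 [ 0.5686 -0.3319  0.0491]
 [ 0.4698 -0.338   0.0492]
 [ 0.4696 -0.3205  0.0515]] [0.0027 0.0019 0.0027 0.0024]
timer [[ 0.442   0.0241  0.015 ]
 [ 0.4492 -0.0435  0.015 ]
 [ 0.3977 -0.0483  0.015 ]
 [ 0.3884  0.018   0.015 ]]
timer tri [[ 0.4388  0.025   0.0085]
 [ 0.4429 -0.0387 -0.0058]
 [ 0.3934 -0.0457  0.0045]
 [ 0.3872  0.0172  0.0142]]
```

Measurements agree across the views:
- Plate centre (0.661, 0.1035), top at z 0.044, yaw 0.178.
- Rack yaw 0.208.
- Stage (0.670, -0.1285), yaw about -0.004.
- Lifter origin (0.520, -0.3255), yaw 0.059.

Next I go above the grip, 10 mm ahead of its middle.

```bash
python3 -c "
from h import *
print(nose_length)
go((.530,-.325,.12),.059,6)"
```

```text
0.011
t 1.9 p [ 0.5257 -0.1401  0.3335] yaw 0.0541 tiltz [ 0.0017  0.0025 -1.    ] F [-0.6  0.5  0.8] gap 0.0853
total tool [-0.0061  0.1854  0.213 ] spin -0.0049 dist 0.2824
[-0.001, 0.0309, 0.0355, np.float64(-0.0008)]
[-0.001, 0.0309, 0.0355, np.float64(-0.0008)]
[-0.0011, 0.0309, 0.0355, np.float64(-0.0008)]
[-0.0011, 0.0309, 0.0355, np.float64(-0.0008)]
[-0.0011, 0.0309, 0.0355, np.float64(-0.0008)]
[-0.0011, 0.0309, 0.0355, np.float64(-0.0008)]
```

Request:
carry_out([
  [-0.001,0.031,0.035,-0.001],
  [-0.001,0.031,0.035,-0.001],
  [-0.001,0.031,0.035,-0.001],
  [-0.001,0.031,0.035,-0.001],
  [-0.001,0.031,0.035,0],
  [0,0.03,0.035,0],
  [0,0,0,0],
  [0,0,0,0],
], fingers=0.05)

```text
time: 2.9
eef_pos: [0.5254, -0.3378, 0.1181]
ee_rot: [-3.139, -0.072, -0.007]
force: [0.2, -0.9, 0.7]
finger_gap: 0.0506
```

```bash
python3 -c "
from h import *
go((.530,-.325,.034),.059,4)
st=read_state();c=camera('wrist')
cv2.imwrite('pics/w2.png',c['frame'][:,:,::-1])
E=ext(c,st)
import numpy as np
def L(x,y,z): 
    a=.059; return (.520+x*np.cos(a)-y*np.sin(a),-.3255+x*np.sin(a)+y*np.cos(a),z)
print(proj(c,E,[L(50,9,0)]) if 0 else proj(c,E,[L(.05,.009,.055),L(.05,-.009,.055),L(-.05,.009,.055),L(-.05,-.009,.055),L(.165,.023,.003),L(.165,-.023,.003)]).round(1))
"
```

```text
t 2.9 p [ 0.5254 -0.3378  0.1181] yaw 0.0461 tiltz [ 0.0046  0.0019 -1.    ] F [ 0.2 -0.9  0.7] gap 0.0506
total tool [ 0.0047 -0.0125  0.0841] spin -0.0129 dist 0.0852
[0.0012, -0.0031, 0.021, np.float64(-0.0032)]
[0.0012, -0.0031, 0.021, np.float64(-0.0032)]
[0.0012, -0.0031, 0.021, np.float64(-0.0032)]
[0.0012, -0.0031, 0.021, np.float64(-0.0032)]
[[284.7 153.1]
 [312.9 152.7]
 [290.5 292.1]
 [315.3 291.9]
 [267.9 -11.5]
 [331.  -12.7]]
```

View pics/w2.png

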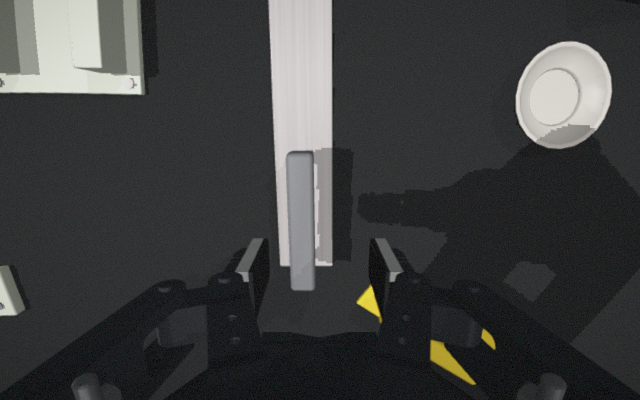

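Prediction and picture agree within about 1 px (grip front edge at (287–313,152)). Now I correct the sideways offset and go down.

Request:
carry_out([
  [0.0047,-0.0125,0,-0.013],
  [0,0,0,0],
  [0,0,0,0],
])

```text
time: 3.32
eef_pos: [0.5307, -0.323, 0.1208]
ee_rot: [3.14, 0.097, 0.012]
force: [0.0, -0.8, -0.2]
finger_gap: 0.05
```

```bash
python3 -c "
from h import *
go((.530,-.325,.034),.059,5)
"
```

```text
t 3.325 p [ 0.5307 -0.323   0.1208] yaw 0.062 tiltz [ 7.7e-03 -1.0e-04 -1.0e+00] F [ 0.  -0.8 -0.2] gap 0.05
total tool [-0.0015  0.0019  0.0868] spin 0.003 dist 0.0869
[-0.0003, 0.0004, 0.0174, np.float64(0.0006)]
[-0.0003, 0.0004, 0.0174, np.float64(0.0006)]
[-0.0003, 0.0004, 0.0174, np.float64(0.0006)]
[-0.0003, 0.0004, 0.0174, np.float64(0.0006)]
[-0.0003, 0.0004, 0.0174, np.float64(0.0006)]
```

Request:
carry_out([
  [-0.001,0.001,0.022,0.002],
  [0,0.0005,0.022,0.001],
  [0,0,0.022,0],
  [0,0,0.015,0],
])

```text
time: 3.82
eef_pos: [0.5301, -0.3244, 0.0348]
ee_rot: [3.139, 0.093, 0.013]
force: [0.5, -0.8, -0.2]
finger_gap: 0.0502
```

```bash
python3 -c "
from h import *
go((.530,-.325,.034),.059,1)
"
```

```text
t 3.825 p [ 0.5301 -0.3244  0.0348] yaw 0.0591 tiltz [ 8.1e-03 -5.0e-04 -1.0e+00] F [ 0.5 -0.8 -0.2] gap 0.0502
total tool [-0.0001  0.0006  0.0008] spin 0.0001 dist 0.001
[-0.0001, 0.0006, 0.0008, np.float64(0.0001)]
```

Request:
carry_out([
  [0,0.0005,0,0],
  [0,0,0,0],
  [0,0,0,0],
  [0,0,0,0],
  [0,0,0,0],
  [0,0,0,0],
], fingers=0.0, grip_force=100)

```text
time: 4.58
eef_pos: [0.53, -0.325, 0.0348]
ee_rot: [3.139, 0.093, 0.012]
force: [0.1, 0.1, -2.6]
finger_gap: 0.0166
```

```bash
python3 -c "
from h import *
go((.530,-.325,.034),.059,1);print(read_state()['moment'])
st=read_state();c=camera('wrist')
cv2.imwrite('pics/w3.png',c['frame'][:,:,::-1])
"
```

```text
t 4.575 p [ 0.53   -0.325   0.0348] yaw 0.059 tiltz [ 7.9e-03 -5.0e-04 -1.0e+00] F [ 0.1  0.1 -2.6] gap 0.0166
total tool [-0.     -0.      0.0008] spin -0.0 dist 0.0008
[-0.0, -0.0, 0.0008, np.float64(-0.0)]
[-0.01872429  0.0416032   0.01687817]
```

View pics/w3.png

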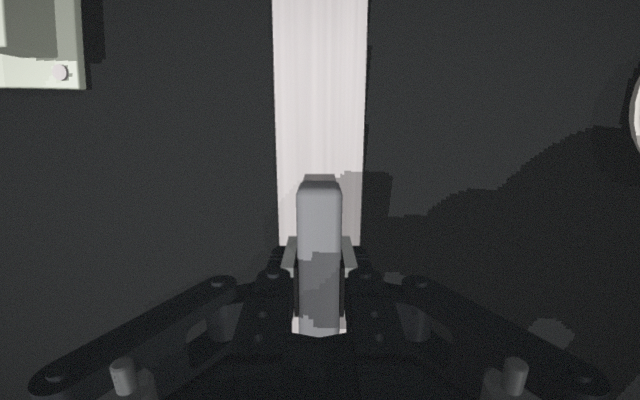

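Request:
carry_out([
  [0,0,-0.01,0],
  [0,0,-0.03,0],
  [0,0,-0.03,0],
  [0,0,-0.02,0],
])

```text
time: 5.12
eef_pos: [0.5287, -0.3246, 0.1276]
ee_rot: [-3.14, -0.093, -0.009]
force: [-0.0, -0.2, -2.1]
finger_gap: 0.0168
```

```bash
python3 -c "
from h import *
print(read_state()['moment'])
go((.4476,.0651,.13),.178,10)
c=camera('side')
cv2.imwrite('pics/s4.png',c['frame'][:,:,::-1])
"
```

```text
[-0.03657159 -0.00351887 -0.02522799]
t 5.125 p [ 0.5287 -0.3246  0.1276] yaw 0.059 tiltz [ 5.9e-03  8.0e-04 -1.0e+00] F [-0.  -0.2 -2.1] gap 0.0168
total tool [-0.058  -0.3938 -0.0026] spin -0.119 dist 0.3981
[-0.0058, -0.0394, -0.0003, np.float64(-0.0119)]
[-0.0053, -0.0394, -0.0003, np.float64(-0.0119)]
[-0.0049, -0.0395, -0.0003, np.float64(-0.0119)]
[-0.0044, -0.0396, -0.0002, np.float64(-0.0119)]
[-0.0039, -0.0396, -0.0002, np.float64(-0.0119)]
[-0.0034, -0.0397, -0.0002, np.float64(-0.0119)]
[-0.003, -0.0397, -0.0002, np.float64(-0.0119)]
[-0.0025, -0.0397, -0.0002, np.float64(-0.0119)]
[-0.002, -0.0398, -0.0002, np.float64(-0.0119)]
[-0.0016, -0.0398, -0.0002, np.float64(-0.0119)]
```

View pics/s4.png

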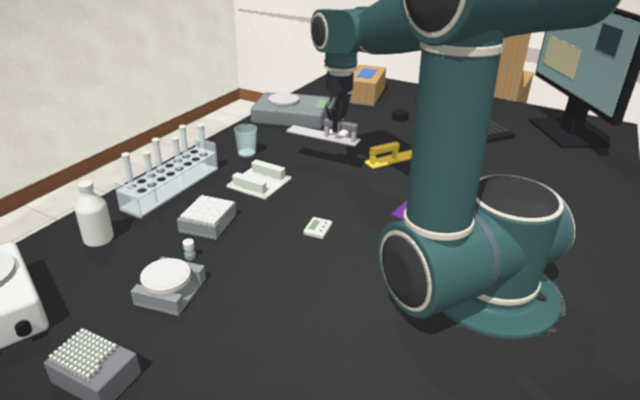

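The side view shows the lifter held clear of the bench and level, at about (325,133). Now the swing to the entry side of the rack.

Request:
carry_out([
  [-0.006,-0.039,0,-0.012],
  [-0.005,-0.039,0,-0.012],
  [-0.005,-0.039,0,-0.012],
  [-0.005,-0.04,0,-0.012],
  [-0.004,-0.04,0,-0.012],
  [-0.004,-0.04,0,-0.012],
  [-0.003,-0.039,0,-0.012],
  [-0.002,-0.03,0,-0.012],
  [-0.002,-0.02,0,-0.012],
  [-0.001,-0.01,0,-0.01],
])

```text
time: 6.42
eef_pos: [0.4534, 0.0146, 0.1267]
ee_rot: [3.128, 0.281, 0.012]
force: [0.6, 0.1, -2.0]
finger_gap: 0.0167
```

```bash
python3 -c "
from h import *
go((.4476,.0651,.13),.178,2)
"
```

```text
t 6.425 p [0.4534 0.0146 0.1267] yaw 0.1792 tiltz [ 7.5e-03 -4.0e-04 -1.0e+00] F [ 0.6  0.1 -2. ] gap 0.0167
total tool [ 0.0033 -0.0507 -0.0034] spin 0.0012 dist 0.0509
[0.0017, -0.0254, -0.0017, np.float64(0.0006)]
[0.0016, -0.0254, -0.0017, np.float64(0.0006)]
```

Request:
carry_out([
  [0.001,-0.025,0,0.001],
  [0.001,-0.018,0,0],
  [0.001,-0.006,0,0],
  [0,0,0,0],
])

```text
time: 6.92
eef_pos: [0.4475, 0.064, 0.1259]
ee_rot: [3.127, 0.28, 0.011]
force: [0.3, 0.2, -2.0]
finger_gap: 0.0167
```

```bash
python3 -c "
from h import *
import pickle
go((.4476,.0651,.053),.178,4)
st=read_state();c=camera('wrist');pickle.dump((st,c),open('w5.pkl','wb'))
cv2.imwrite('pics/w5.png',c['frame'][:,:,::-1])
"
```

```text
t 6.925 p [0.4475 0.064  0.1259] yaw 0.1786 tiltz [ 0.007 -0.001 -1.   ] F [ 0.3  0.2 -2. ] gap 0.0167
total tool [-0.0002 -0.0012  0.0729] spin 0.0006 dist 0.073
[-0.0001, -0.0003, 0.0182, np.float64(0.0001)]
[-0.0001, -0.0003, 0.0182, np.float64(0.0001)]
[-0.0001, -0.0003, 0.0182, np.float64(0.0001)]
[-0.0001, -0.0003, 0.0182, np.float64(0.0001)]
```

View pics/w5.png

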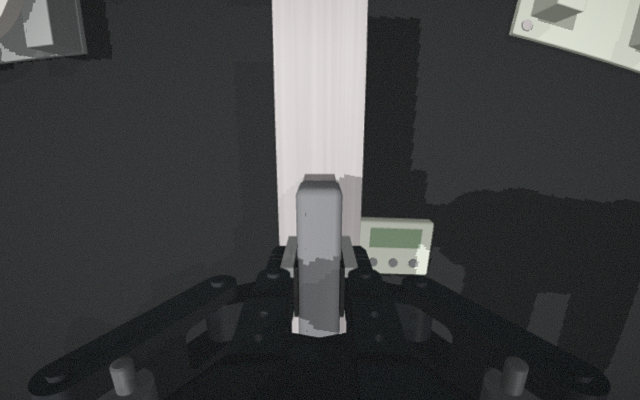

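```bash
python3 -c "
from h import *
import pickle
np.set_printoptions(precision=4,suppress=True)
st,c=pickle.load(open('w5.pkl','rb'));E=ext(c,st)
P=plane(c,E,[(433,220),(428,274),(363,217)],.012);print(P)
u=np.array([np.cos(.178),np.sin(.178)]);n=np.array([-u[1],u[0]])
print((P[:,:2]-st['eef_pos'][:2])@n,(P[:,:2]-st['eef_pos'][:2])@u)
t=camera('top');cv2.imwrite('pics/t5.png',cv2.resize(t['frame'][90:290,200:400,::-1],None,fx=3,fy=3,interpolation=cv2.INTER_CUBIC))
s=camera('side');cv2.imwrite('pics/s5.png',cv2.resize(s['frame'][140:290,170:370,::-1],None,fx=4,fy=4,interpolation=cv2.INTER_CUBIC))
"
```

```text
[[ 0.4485 -0.0354  0.012 ]
 [ 0.3981 -0.0452  0.012 ]
 [ 0.4405  0.0247  0.012 ]]
[-0.098  -0.0987 -0.0375] [-0.0166 -0.068  -0.0138]
```

View pics/t5.png

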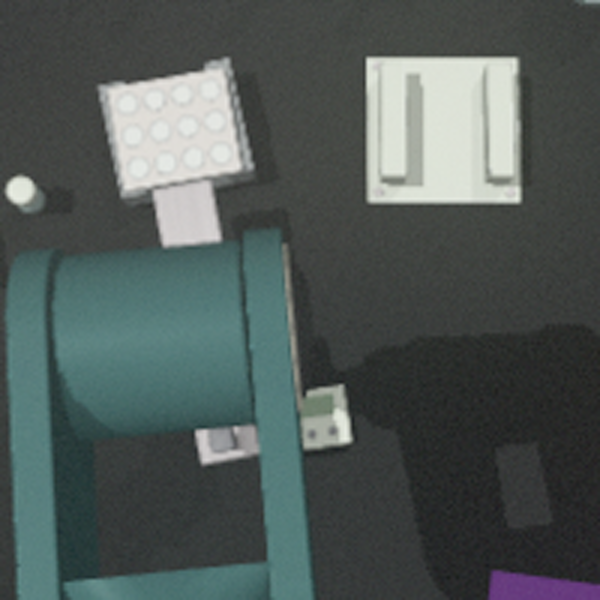

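View pics/s5.png

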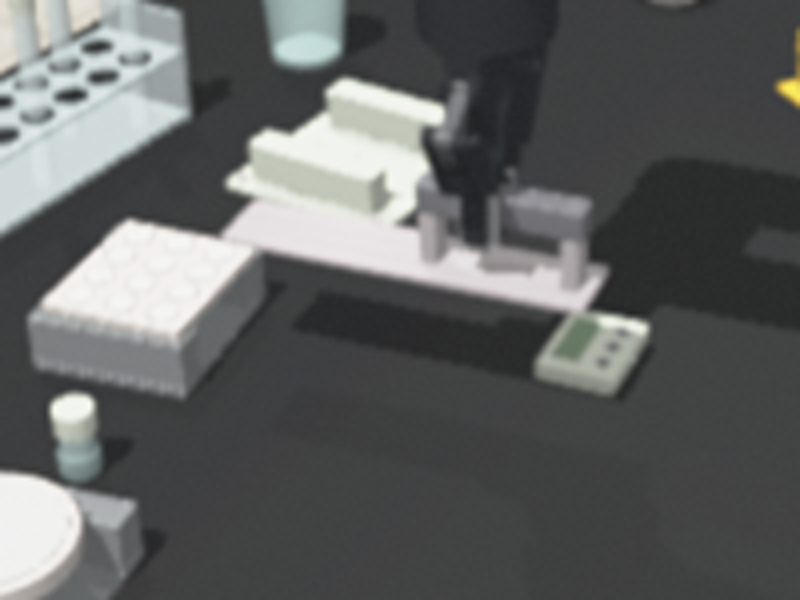

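```bash
python3 -c "
from h import *
np.set_printoptions(precision=4,suppress=True)
t=camera('top');E=ext(t);st=read_state()
P=plane(t,E,[(200+153/3,90+192/3),(200+213/3,90+181/3)],.094)
u=np.array([np.cos(.1786),np.sin(.1786)]);n=np.array([-u[1],u[0]])
print(P,(P[:,:2]-st['eef_pos'][:2])@n,(P[:,:2]-st['eef_pos'][:2])@u)
go((.4476,.0651,.053),.178,1)
"
```

```text
[[0.5939 0.1126 0.094 ]
 [0.6025 0.0649 0.094 ]] [ 0.0222 -0.0262] [0.1527 0.1528]
t 7.125 p [0.4475 0.0636 0.1261] yaw 0.1774 tiltz [ 0.0072 -0.001  -1.    ] F [-0.8  1.1 -2.3] gap 0.0168
total tool [-0.0002 -0.0016  0.0731] spin -0.0006 dist 0.0731
[-0.0002, -0.0016, 0.0731, np.float64(-0.0006)]
```

The blade's front edge measures 153 mm ahead of the TCP against 155 expected. The timer is 14 mm clear. Descending.

Request:
carry_out([
  [0,-0.001,0.018,0],
  [0,-0.0005,0.022,0],
  [0,0,0.018,0],
  [0,0,0.008,0],
  [0,0,0.003,0],
])

```text
time: 7.75
eef_pos: [0.4469, 0.0639, 0.0512]
ee_rot: [3.128, 0.276, 0.008]
force: [0.2, 0.4, -2.0]
finger_gap: 0.0166
```

```bash
python3 -c "
from h import *
go((.5647,.0862,.053),.178,1)
s=camera('side');cv2.imwrite('pics/s6.png',cv2.resize(s['frame'][140:290,170:370,::-1],None,fx=4,fy=4,interpolation=cv2.INTER_CUBIC))
"
```

```text
t 7.75 p [0.4469 0.0639 0.0512] yaw 0.1757 tiltz [ 0.0054 -0.0013 -1.    ] F [ 0.2  0.4 -2. ] gap 0.0166
total tool [ 0.1198 -0.0014 -0.0012] spin -0.0023 dist 0.1199
[0.1198, -0.0014, -0.0012, np.float64(-0.0023)]
```

View pics/s6.png

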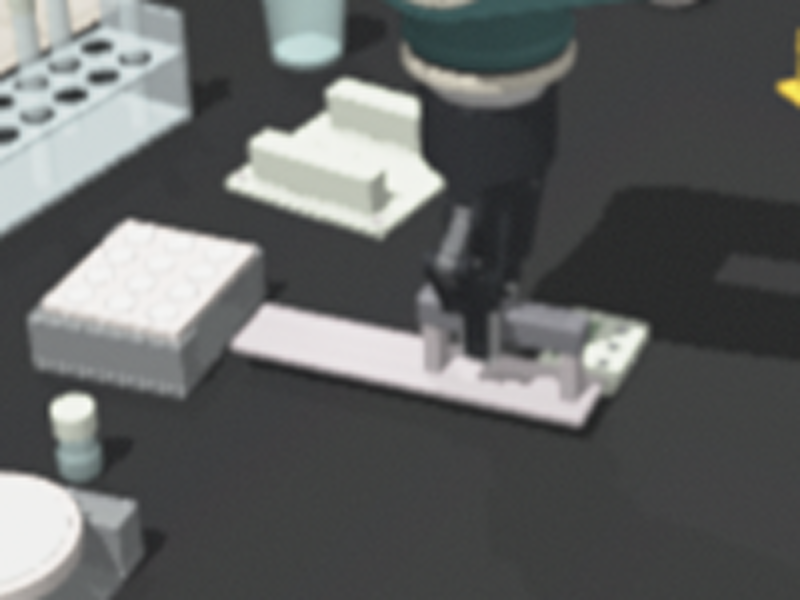

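```bash
python3 -c "
from h import *
np.set_printoptions(precision=4,suppress=True)
s=camera('side');E=ext(s);st=read_state()
a=yaw(st);u=np.array([np.cos(a),np.sin(a)]);n=np.array([-u[1],u[0]])
p=st['eef_pos'][:2]
for z in (.012,.017,.022):
  X=[[*(p+l*u+m*n),z+d] for l,m,d in ((.154,.023,.0),(.154,-.023,.003),(-.066,.023,0))]
  q=proj(s,E,X); print(z,((q-[170,140])*4).round(0).tolist())
"
```

```text
0.012 [[231.0, 354.0], [265.0, 310.0], [580.0, 432.0]]
0.017 [[230.0, 347.0], [265.0, 303.0], [580.0, 424.0]]
0.022 [[229.0, 340.0], [264.0, 296.0], [581.0, 417.0]]
```

Image heights put the blade underside at about 15 mm, level, inside the 6–33 mm window. Inserting.

Request:
carry_out([
  [0.01,-0.0014,-0.0015,-0.002],
  [0.015,0,0,0],
  [0.015,0,0,0],
  [0.015,0,0,0],
])

```text
time: 8.35
eef_pos: [0.506, 0.076, 0.0559]
ee_rot: [3.127, 0.279, 0.016]
force: [-0.1, -0.4, -1.8]
finger_gap: 0.0168
```

```bash
python3 -c "
from h import *
go((.5647,.0862,.053),.178,1)
s=camera('wrist');cv2.imwrite('pics/w7.png',s['frame'][:,:,::-1])
"
```

```text
t 8.35 p [0.506  0.076  0.0559] yaw 0.178 tiltz [ 1.030e-02 -8.000e-04 -9.999e-01] F [-0.1 -0.4 -1.8] gap 0.0168
total tool [0.0596 0.0003 0.0035] spin 0.0 dist 0.0597
[0.0596, 0.0003, 0.0035, np.float64(0.0)]
```

View pics/w7.png

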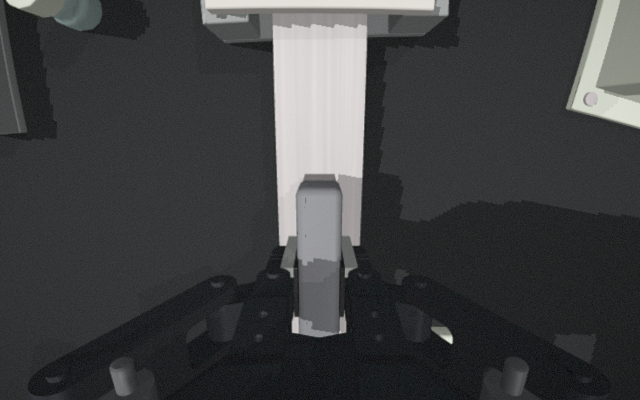

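The blade is in the gap and centred: blade at 273–367 px, plate rear edge at 205–435. Continuing.

Request:
carry_out([
  [0.015,0,0.001,0],
  [0.015,0,0.001,0],
  [0.013,0,0.001,0],
  [0.008,0,0,0],
  [0.004,0,0,0],
])

```text
time: 9.02
eef_pos: [0.5659, 0.0869, 0.0536]
ee_rot: [3.127, 0.279, 0.017]
force: [-0.4, -0.1, -3.3]
finger_gap: 0.0169
```

```bash
python3 -c "
from h import *
import pickle
go((.5647,.0862,.053),.178,1)
st=read_state();s=camera('wrist');cv2.imwrite('pics/w8.png',s['frame'][:,:,::-1]);pickle.dump((st,s),open('w8.pkl','wb'))
"
```

```text
t 9.025 p [0.5659 0.0869 0.0536] yaw 0.1783 tiltz [ 1.120e-02 -6.000e-04 -9.999e-01] F [-0.4 -0.1 -3.3] gap 0.0169
total tool [-0.0013  0.0004  0.0006] spin 0.0003 dist 0.0015
[-0.0013, 0.0004, 0.0006, np.float64(0.0003)]
```

View pics/w8.png

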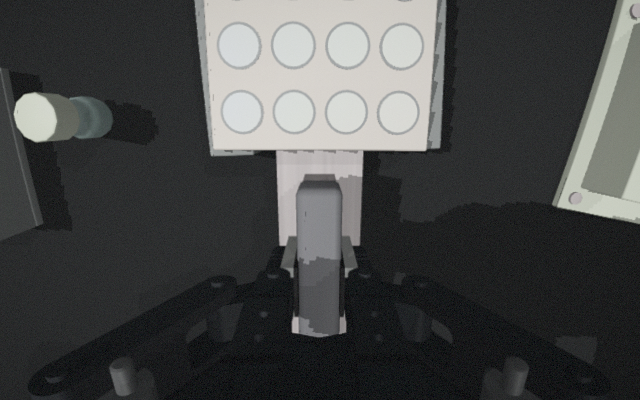

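```bash
cat > m.py <<'E'
from h import *
np.set_printoptions(precision=4,suppress=True)
def plate_in_tool(c,st,px,zr):
    """px on plate top; zr = height of plate top in tool z (from TCP, neg = up); returns in tool coords"""
    M=np.array(c["mount"]); p=cv2.undistortPoints(np.array(px,float).reshape(-1,1,2),K(c),D(c)).reshape(-1,2)
    d=np.c_[p,np.ones(len(p))]@M[:3,:3].T; o=M[:3,3]
    return o+d*((zr-o[2])/d[:,2])[:,None]
E
python3 -c "
from m import *
import pickle
st,c=pickle.load(open('w8.pkl','rb'))
zr=st['eef_pos'][2]-.044
P=plate_in_tool(c,st,[(214,150.5),(426,150.5),(239,46),(402,46.5),(242,112),(399,112),(281,242),(361,242)],zr);print(P)
cv2.imwrite('pics/w8c.png',cv2.resize(c['frame'][0:170,190:450,::-1],None,fx=3,fy=3,interpolation=cv2.INTER_CUBIC))
"
```

```text
[[ 0.0519 -0.0491  0.0096]
 [ 0.0519  0.0493  0.0096]
 [ 0.0967 -0.0348  0.0096]
 [ 0.0965  0.0354  0.0096]
 [ 0.069  -0.0349  0.0096]
 [ 0.0691  0.0356  0.0096]
 [ 0.0064 -0.0193  0.0096]
 [ 0.0064  0.0207  0.0096]]
```

View pics/w8c.png

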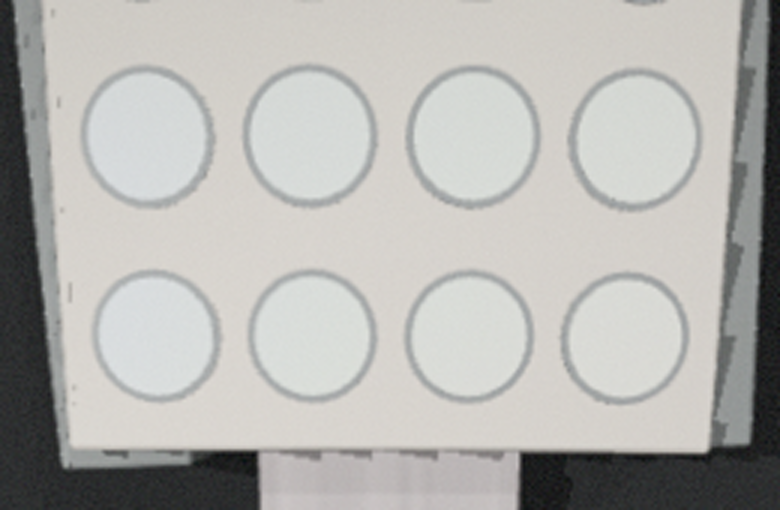

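The plate sits square on the tool axis (yaw offset about 0). Its centre is 97 mm ahead of the TCP and 0.3 mm to the side. Lifting gently.

Request:
carry_out([
  [0,0,-0.006,0],
  [0,0,-0.004,0],
  [0,0,-0.004,0],
  [0,0,-0.004,0],
  [0,0,-0.004,0],
  [0,0,-0.006,0],
])

```text
time: 9.82
eef_pos: [0.5647, 0.0867, 0.0835]
ee_rot: [3.127, 0.279, 0.017]
force: [-0.4, -0.4, -2.9]
finger_gap: 0.0167
```

```bash
python3 -c "
from m import *
import pickle
go((.5659,.0869,.12),.178,1);print(read_state()['moment'])
st=read_state();c=camera('wrist');cv2.imwrite('pics/w9.png',c['frame'][:,:,::-1]);pickle.dump((st,c),open('w9.pkl','wb'))
s=camera('side');cv2.imwrite('pics/s9.png',cv2.resize(s['frame'][140:290,170:370,::-1],None,fx=4,fy=4,interpolation=cv2.INTER_CUBIC))
"
```

```text
t 9.825 p [0.5647 0.0867 0.0835] yaw 0.1782 tiltz [ 0.0108 -0.0007 -0.9999] F [-0.4 -0.4 -2.9] gap 0.0167
total tool [ 0.0016  0.0001 -0.0365] spin 0.0002 dist 0.0365
[0.0016, 0.0001, -0.0365, np.float64(0.0002)]
[ 0.0031  0.1097 -0.0398]
```

View pics/w9.png

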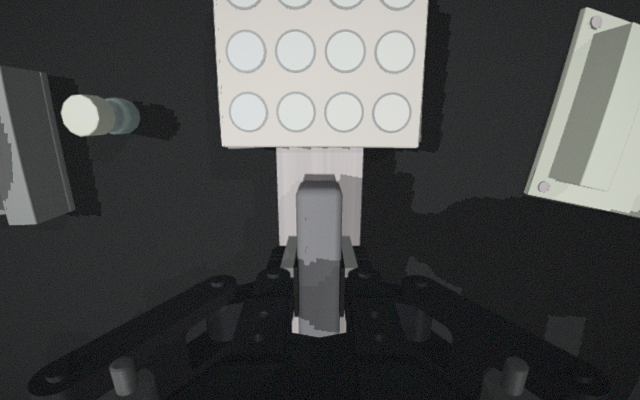

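View pics/s9.png

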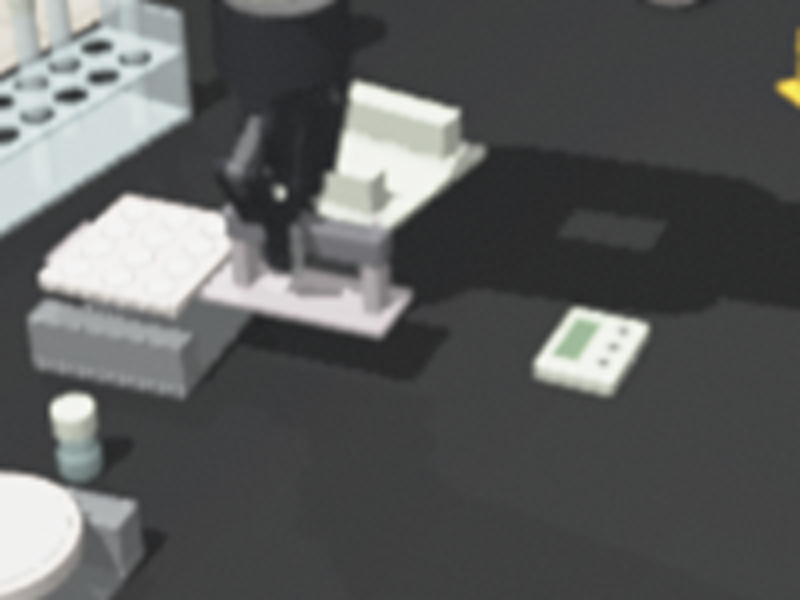

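Side and wrist views show the plate resting on the blade, level and clear of the rack.

```bash
python3 -c "
from m import *
import pickle
st,c=pickle.load(open('w9.pkl','rb'))
P=plate_in_tool(c,st,[(222,147.5),(419,147.5),(245.5,51),(395,51),(247.5,112),(392.5,112)],.0238);print(P)
# place: target TCP for stage
"
python3 -c "
from h import *
go((.5647,.0867,.12),.178,1)"
```

```text
[[ 0.052  -0.0497  0.0238]
 [ 0.052   0.0506  0.0238]
 [ 0.0975 -0.0352  0.0238]
 [ 0.0976  0.0357  0.0238]
 [ 0.0693 -0.0357  0.0238]
 [ 0.0694  0.036   0.0238]]
t 9.925 p [0.5652 0.0868 0.0842] yaw 0.1782 tiltz [ 1.220e-02 -6.000e-04 -9.999e-01] F [ 0.5  0.3 -3.5] gap 0.0166
total tool [-0.      0.0001 -0.0358] spin 0.0002 dist 0.0358
[-0.0, 0.0001, -0.0358, np.float64(0.0002)]
```

Request:
carry_out([
  [0,0,-0.01,0],
  [0,0,-0.014,0],
  [0,0,-0.008,0],
  [0,0,-0.003,0],
])

```text
time: 10.42
eef_pos: [0.5648, 0.0868, 0.1219]
ee_rot: [3.127, 0.279, 0.019]
force: [-1.0, -0.7, -3.9]
finger_gap: 0.0167
```

```bash
python3 -c "
from h import *
go((.5726,-.1278,.12),-.004,13)"
```

```text
t 10.425 p [0.5648 0.0868 0.1219] yaw 0.1782 tiltz [ 1.250e-02 -6.000e-04 -9.999e-01] F [-1.  -0.7 -3.9] gap 0.0167
total tool [-0.0304  0.2126  0.0022] spin 0.1822 dist 0.2147
[-0.0023, 0.0164, 0.0002, np.float64(0.014)]
[-0.0021, 0.0164, 0.0002, np.float64(0.014)]
[-0.0019, 0.0164, 0.0002, np.float64(0.014)]
[-0.0016, 0.0164, 0.0002, np.float64(0.014)]
[-0.0014, 0.0165, 0.0002, np.float64(0.014)]
[-0.0012, 0.0165, 0.0002, np.float64(0.014)]
[-0.001, 0.0165, 0.0002, np.float64(0.014)]
[-0.0007, 0.0165, 0.0002, np.float64(0.014)]
[-0.0005, 0.0165, 0.0002, np.float64(0.014)]
[-0.0003, 0.0165, 0.0002, np.float64(0.014)]
[-0.0, 0.0165, 0.0002, np.float64(0.014)]
[0.0002, 0.0165, 0.0002, np.float64(0.014)]
[0.0004, 0.0165, 0.0002, np.float64(0.014)]
```

Request:
carry_out([
  [-0.001,0.006,0,0.005],
  [-0.002,0.012,0,0.01],
  [-0.002,0.018,0,0.015],
  [-0.002,0.02,0,0.016],
  [-0.002,0.02,0,0.016],
  [-0.001,0.02,0,0.016],
  [-0.001,0.02,0,0.016],
  [-0.001,0.02,0,0.016],
  [-0.001,0.02,0,0.016],
  [0,0.018,0,0.014],
])

```text
time: 11.68
eef_pos: [0.5696, -0.1028, 0.1206]
ee_rot: [3.14, 0.039, 0.016]
force: [0.3, 1.4, -2.6]
finger_gap: 0.0164
```

```bash
python3 -c "
from h import *
go((.5726,-.1278,.12),-.004,3)
c=camera('wrist');cv2.imwrite('pics/w10.png',c['frame'][:,:,::-1])"
```

```text
t 11.675 p [ 0.5696 -0.1028  0.1206] yaw 0.0248 tiltz [ 0.0103 -0.0016 -0.9999] F [ 0.3  1.4 -2.6] gap 0.0164
total tool [0.0024 0.025  0.0007] spin 0.0288 dist 0.0252
[0.0008, 0.0083, 0.0002, np.float64(0.0096)]
[0.0009, 0.0083, 0.0002, np.float64(0.0096)]
[0.0009, 0.0083, 0.0002, np.float64(0.0096)]
```

View pics/w10.png

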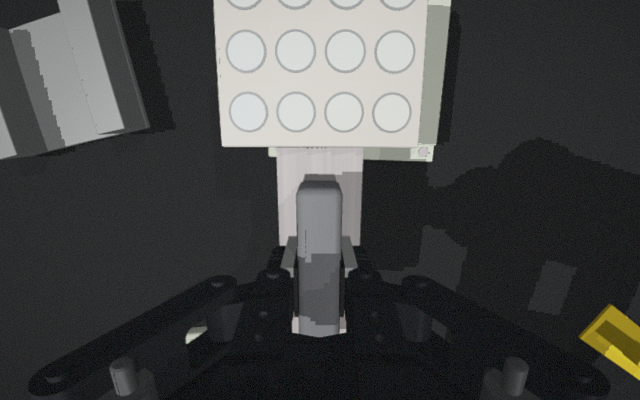

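The plate has not shifted on the blade (same pixels as before, (222–419,147)). I'll finish the transfer.

Request:
carry_out([
  [0.001,0.01,0,0.011],
  [0.001,0.006,0,0.008],
  [0,0.003,0,0.004],
  [0,0,0,0],
  [0,0,0,0],
])

```text
time: 12.35
eef_pos: [0.572, -0.1253, 0.1204]
ee_rot: [3.139, -0.003, 0.016]
force: [1.2, -0.1, -3.1]
finger_gap: 0.0166
```

```bash
python3 -c "
from h import *
import pickle
go((.5726,-.1278,.12),-.004,3)
st=read_state();c=camera('wrist');cv2.imwrite('pics/w11.png',c['frame'][:,:,::-1]);pickle.dump((st,c),open('w11.pkl','wb'))
"
```

```text
t 12.35 p [ 0.572  -0.1253  0.1204] yaw -0.0019 tiltz [ 0.01   -0.0021 -0.9999] F [ 1.2 -0.1 -3.1] gap 0.0166
total tool [0.0006 0.0025 0.0005] spin 0.0021 dist 0.0026
[0.0002, 0.0008, 0.0002, np.float64(0.0007)]
[0.0002, 0.0008, 0.0002, np.float64(0.0007)]
[0.0002, 0.0008, 0.0002, np.float64(0.0007)]
```

View pics/w11.png

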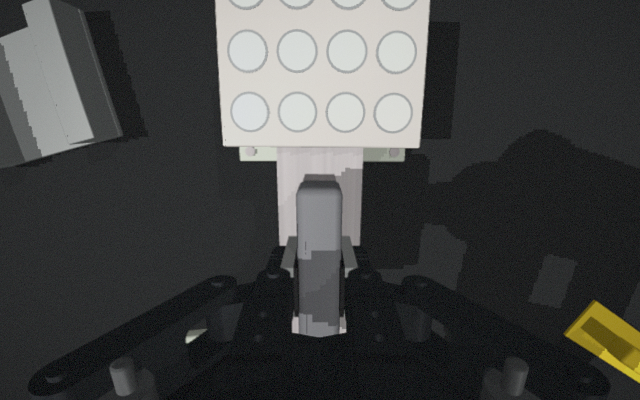

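```bash
python3 -c "
from m import *
import pickle
st,c=pickle.load(open('w11.pkl','rb'))
cv2.imwrite('pics/w11c.png',cv2.resize(c['frame'][0:175,200:450,::-1],None,fx=3.2,fy=3.2,interpolation=cv2.INTER_CUBIC))
"
```

```text
(no output)
```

View pics/w11c.png

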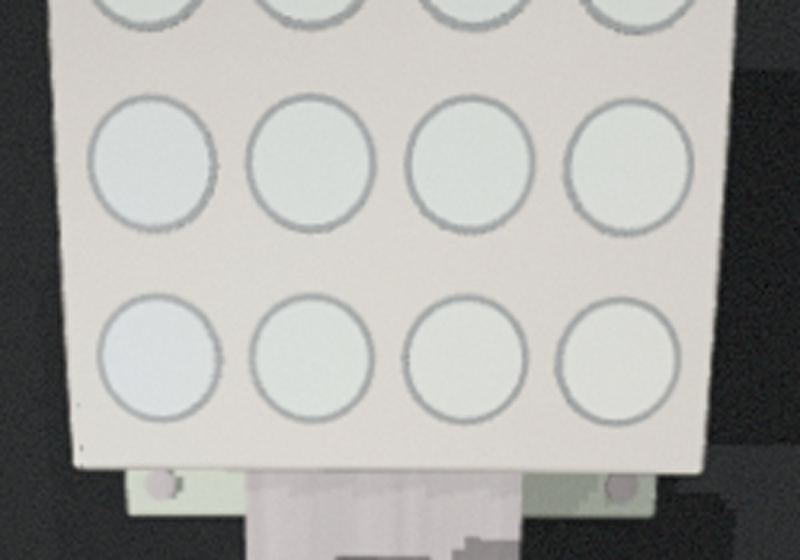

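```bash
python3 -c "
from m import *
import pickle
st,c=pickle.load(open('w11.pkl','rb'));E=ext(c,st)
f=lambda ps:[(200+(x+.5)/3.2-.5,(y+.5)/3.2-.5) for x,y in ps]
W=plate_in_tool(c,st,f([(152,164),(311,163),(470,164),(629,166),(160,358),(312,358),(465,358),(618,360),(74,467),(703,472)]),.0238);print(W)
print('yaw in tool',[(W[j,0]-W[i,0])/(W[j,1]-W[i,1]) for i,j in ((0,3),(4,7),(8,9))],'cols',[(W[i,1]-W[i+4,1])/(W[i,0]-W[i+4,0]) for i in range(4)])
B=plane(c,E,f([(128,516),(655,517)]),.006);print('base rear',B,B.mean(0))
Z=plane(c,E,f([(128,516),(655,517)]),0);print('as 0',Z)
C=np.array([W[:4].mean(0)[0],W[:8,1].mean()]);print(C,W[8:].mean(0))
"
```

```text
[[ 0.0975 -0.0344  0.0238]
 [ 0.0974 -0.0108  0.0238]
 [ 0.0973  0.0127  0.0238]
 [ 0.0973  0.0364  0.0238]
 [ 0.0695 -0.0346  0.0238]
 [ 0.0693 -0.0111  0.0238]
 [ 0.0694  0.0125  0.0238]
 [ 0.0692  0.0362  0.0238]
 [ 0.0528 -0.0492  0.0238]
 [ 0.0521  0.0508  0.0238]]
yaw in tool [np.float64(-0.0028904203608023176), np.float64(-0.003512989157528895), np.float64(-0.007307390901844438)] cols [np.float64(0.005036044356373776), np.float64(0.009305303295249605), np.float64(0.007778004867334735), np.float64(0.006551274962281953)]
base rear [[ 0.6062 -0.0609  0.006 ]
 [ 0.6058 -0.195   0.006 ]] [ 0.606  -0.1279  0.006 ]
as 0 [[ 0.6055 -0.0593  0.    ]
 [ 0.605  -0.1967  0.    ]]
[0.0973 0.0009] [0.0525 0.0008 0.0238]
```

Request:
carry_out([
  [0.0009,0.0022,0,-0.004],
  [0,0,0.01,0],
  [0,0,0.014,0],
  [0,0,0.01,0],
  [0,0,0.003,0],
  [0,0,0,0],
])

```text
time: 13.15
eef_pos: [0.5729, -0.127, 0.0797]
ee_rot: [3.14, 0.005, 0.013]
force: [0.2, 0.5, -1.9]
finger_gap: 0.0166
```

```bash
python3 -c "
from h import *
import pickle
go((.5729,-.1275,.072),.002,1)
st=read_state();c=camera('wrist');pickle.dump((st,c),open('w12.pkl','wb'))
cv2.imwrite('pics/w12c.png',cv2.resize(c['frame'][0:175,200:450,::-1],None,fx=3.2,fy=3.2,interpolation=cv2.INTER_CUBIC))
"
```

```text
t 13.15 p [ 0.5729 -0.127   0.0797] yaw 0.0032 tiltz [ 0.0084 -0.0015 -1.    ] F [ 0.2  0.5 -1.9] gap 0.0166
total tool [-0.0001  0.0005  0.0077] spin 0.0012 dist 0.0077
[-0.0001, 0.0005, 0.0077, np.float64(0.0012)]
```

View pics/w12c.png

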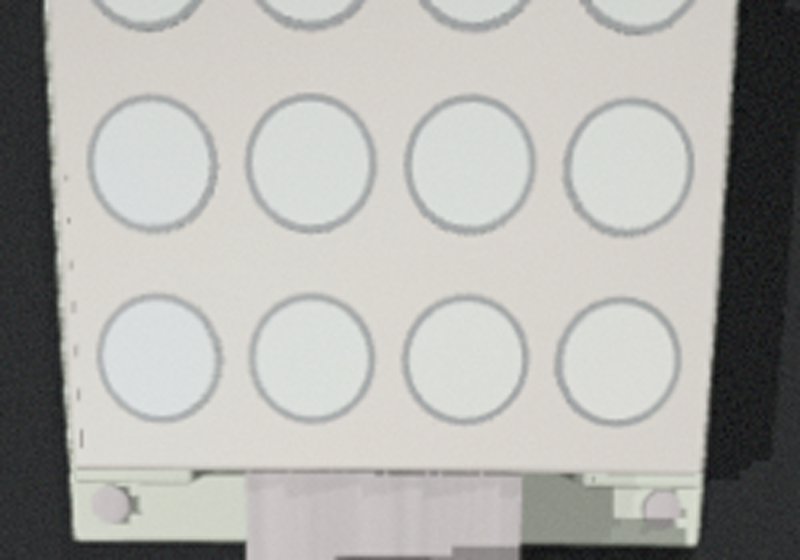

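```bash
python3 -c "
from m import *
import pickle
st,c=pickle.load(open('w12.pkl','rb'));E=ext(c,st)
f=lambda ps:[(200+(x+.5)/3.2-.5,(y+.5)/3.2-.5) for x,y in ps]
zt=st['eef_pos'][2]-.0238
W=plane(c,E,f([(152,164),(311,163),(470,164),(629,166),(160,358),(312,358),(465,358),(618,360),(74,467),(703,472)]),zt)
print('plate',W[:4].mean(0),W[4:8].mean(0),W[8:],'yaw',[-(W[j,0]-W[i,0])/(W[j,1]-W[i,1]) for i,j in ((0,3),(4,7),(8,9))],np.mean([(W[i,1]-W[i+4,1])/(W[i,0]-W[i+4,0]) for i in range(4)]))
B=plane(c,E,f([(74,541),(697,545)]),.006);print('base rear',B,B.mean(0),(B[0,0]-B[1,0])/(B[0,1]-B[1,1]))
B=plane(c,E,f([(77,482),(197,480),(585,486),(702,486)]),.036);print('rail rear',B,B.mean(0))
"
```

```text
plate [ 0.6706 -0.1277  0.0559] [ 0.6425 -0.1276  0.0559] [[ 0.6258 -0.0776  0.0559]
 [ 0.6253 -0.1779  0.0559]] yaw [np.float64(0.000661172731319548), np.float64(-0.00024193676830475976), np.float64(-0.004201340192765356)] -0.004013518516677148
base rear [[ 0.6064 -0.0609  0.006 ]
 [ 0.606  -0.1944  0.006 ]] [ 0.6062 -0.1277  0.006 ] 0.0030429642281644665
rail rear [[ 0.6216 -0.0717  0.036 ]
 [ 0.6219 -0.0935  0.036 ]
 [ 0.6211 -0.1632  0.036 ]
 [ 0.6213 -0.1845  0.036 ]] [ 0.6215 -0.1282  0.036 ]
```

Plate (0.6706, -0.1277) against stage (about 0.671, -0.128), yaw within 0.3°. Lowering onto the rails and then a little further so the blade comes free.

Request:
carry_out([
  [0.0005,0.0003,0.004,0],
  [0,0,0.004,0],
  [0,0,0.003,0],
  [0,0,0.003,0],
  [0,0,0.004,0],
  [0,0,0.005,0],
  [0,0,0.003,0],
])

```text
time: 14.08
eef_pos: [0.5745, -0.1276, 0.0534]
ee_rot: [3.139, 0.005, 0.017]
force: [0.9, 0.3, -2.6]
finger_gap: 0.0165
```

```bash
python3 -c "
from h import *
import pickle
go((.5729,-.1275,.053),.002,1);print(read_state()['moment'])
st=read_state();c=camera('wrist');pickle.dump((st,c),open('w13.pkl','wb'))
cv2.imwrite('pics/w13c.png',cv2.resize(c['frame'][0:175,200:450,::-1],None,fx=3.2,fy=3.2,interpolation=cv2.INTER_CUBIC))
s=camera('side');cv2.imwrite('pics/s13.png',cv2.resize(s['frame'][120:240,200:360,::-1],None,fx=5,fy=5,interpolation=cv2.INTER_CUBIC))
"
```

```text
t 14.075 p [ 0.5745 -0.1276  0.0534] yaw 0.0031 tiltz [ 0.0109 -0.0022 -0.9999] F [ 0.9  0.3 -2.6] gap 0.0165
total tool [-0.0016 -0.0001  0.0004] spin 0.0011 dist 0.0016
[-0.0016, -0.0001, 0.0004, np.float64(0.0011)]
[0.01907057 0.01420279 0.00362836]
```

View pics/w13c.png

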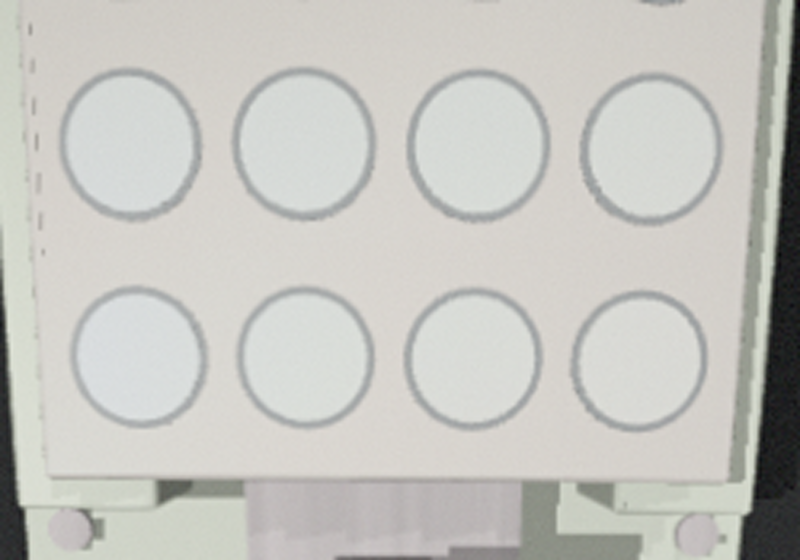

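View pics/s13.png

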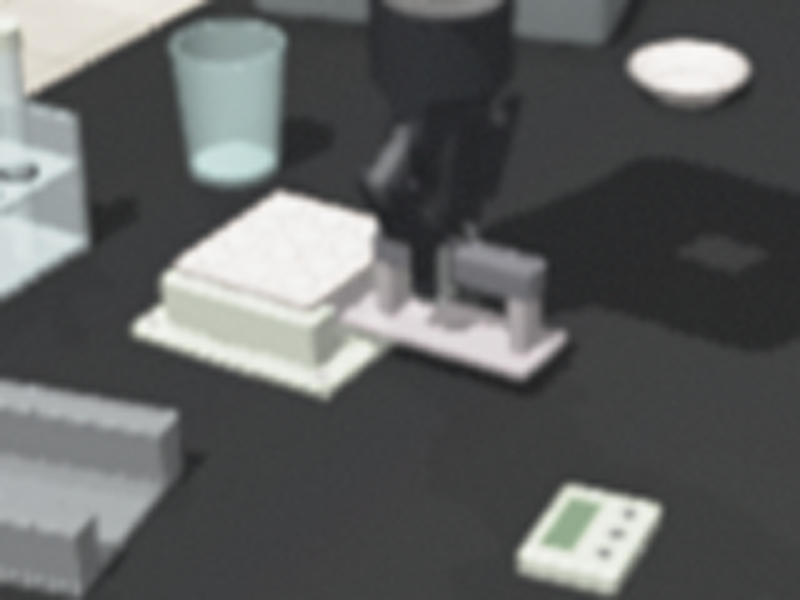

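```bash
python3 -c "
from m import *
import pickle
st,c=pickle.load(open('w13.pkl','rb'));E=ext(c,st)
f=lambda ps:[(200+(x+.5)/3.2-.5,(y+.5)/3.2-.5) for x,y in ps]
W=plane(c,E,f([(131,144),(304,143),(479,144),(651,149),(139,357),(306,357),(473,358),(639,361),(47,474),(730,480)]),.044)
print('plate',W[:4].mean(0),W[4:8].mean(0),W[8:],'yaw',[-(W[j,0]-W[i,0])/(W[j,1]-W[i,1]) for i,j in ((0,3),(4,7),(8,9))],np.mean([(W[i,1]-W[i+4,1])/(W[i,0]-W[i+4,0]) for i in range(4)]))
B=plane(c,E,f([(19,506),(155,505),(613,512),(750,513)]),.036);print('rail rear',B,B.mean(0),-(B[0,0]-B[3,0])/(B[0,1]-B[3,1]))
print('rail len pitch', np.linalg.norm(B[0]-B[3]))
"
```

```text
plate [ 0.6717 -0.1283  0.044 ] [ 0.6436 -0.1282  0.044 ] [[ 0.6274 -0.0786  0.044 ]
 [ 0.6269 -0.1778  0.044 ]] yaw [np.float64(-0.004302751200233193), np.float64(-0.003845291548047228), np.float64(-0.005217279226265874)] -0.004446286280469105
rail rear [[ 0.6219 -0.0711  0.036 ]
 [ 0.622  -0.0923  0.036 ]
 [ 0.6212 -0.1629  0.036 ]
 [ 0.6212 -0.1843  0.036 ]] [ 0.6216 -0.1277  0.036 ] -0.006253310132272909
rail len pitch 0.11318733016519497
```

The plate is on the rails at (0.6717, -0.1283), the stage at (0.6716, -0.1277), and their yaws agree within 0.1°. Drawing the blade out.

Request:
carry_out([
  [-0.006,0,0,0],
  [-0.012,0,0,0],
  [-0.018,0,0,0],
  [-0.018,0,0,0],
])

```text
time: 14.68
eef_pos: [0.5178, -0.1277, 0.0529]
ee_rot: [3.139, 0.006, 0.017]
force: [-0.1, 0.4, -2.6]
finger_gap: 0.0166
```

```bash
python3 -c "
from h import *
import pickle
go((.425,-.1279,.053),.0,1)
"
```

```text
t 14.675 p [ 0.5178 -0.1277  0.0529] yaw 0.0036 tiltz [ 0.0106 -0.0022 -0.9999] F [-0.1  0.4 -2.6] gap 0.0166
total tool [-0.0927 -0.0001 -0.0011] spin 0.0036 dist 0.0928
[-0.0927, -0.0001, -0.0011, np.float64(0.0036)]
```

Request:
carry_out([
  [-0.018,0,0,0],
  [-0.02,0,0,0],
  [-0.02,0,0,0],
  [-0.02,0,0,0],
  [-0.012,0,0,0],
  [-0.004,0,0,0],
])

```text
time: 15.42
eef_pos: [0.4169, -0.1278, 0.0523]
ee_rot: [3.138, 0.005, 0.02]
force: [1.2, -0.0, -2.8]
finger_gap: 0.0171
```

```bash
python3 -c "
from h import *
go((.425,-.1279,.12),.0,1)
c=camera('wrist');cv2.imwrite('pics/w14.png',c['frame'][:,:,::-1])
s=camera('side');cv2.imwrite('pics/s14.png',s['frame'][:,:,::-1])
"
```

```text
t 15.425 p [ 0.4169 -0.1278  0.0523] yaw 0.003 tiltz [ 0.0127 -0.0032 -0.9999] F [ 1.2 -0.  -2.8] gap 0.0171
total tool [ 0.009   0.0004 -0.0676] spin 0.003 dist 0.0682
[0.009, 0.0004, -0.0676, np.float64(0.003)]
```

View pics/w14.png

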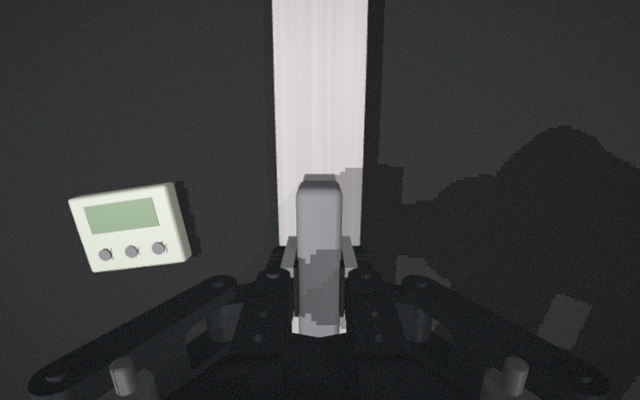

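View pics/s14.png

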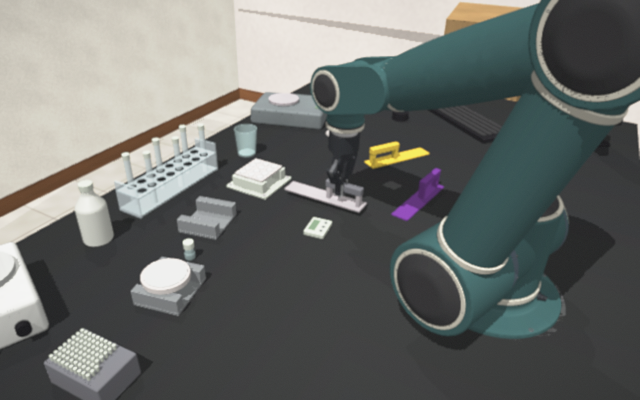

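The blade is clear of the stage and the plate sits on its rails (side view about (258,175)). I'll lift and return to the lifter's original clear spot.

Request:
carry_out([
  [0,0,-0.02,0],
  [0,0,-0.03,0],
  [0,0,-0.02,0],
  [0,0.005,0,0],
])

```text
time: 16.02
eef_pos: [0.418, -0.1326, 0.124]
ee_rot: [3.139, 0.006, 0.019]
force: [0.7, -0.5, -2.9]
finger_gap: 0.0166
```

```bash
python3 -c "
from h import *
go((.53,-.325,.12),.059,8)
"
```

```text
t 16.025 p [ 0.418  -0.1326  0.124 ] yaw 0.004 tiltz [ 0.0121 -0.0028 -0.9999] F [ 0.7 -0.5 -2.9] gap 0.0166
total tool [0.1112 0.1928 0.0059] spin -0.055 dist 0.2227
[0.0139, 0.0241, 0.0007, np.float64(-0.0069)]
[0.0137, 0.0242, 0.0007, np.float64(-0.0069)]
[0.0136, 0.0243, 0.0007, np.float64(-0.0069)]
[0.0134, 0.0244, 0.0007, np.float64(-0.0069)]
[0.0132, 0.0245, 0.0007, np.float64(-0.0069)]
[0.0131, 0.0246, 0.0007, np.float64(-0.0069)]
[0.0129, 0.0247, 0.0007, np.float64(-0.0069)]
[0.0127, 0.0247, 0.0007, np.float64(-0.0069)]
```

Request:
carry_out([
  [0.012,0.024,0,-0.007],
  [0.012,0.026,0,-0.007],
  [0.013,0.026,0,-0.007],
  [0.013,0.026,0,-0.007],
  [0.013,0.026,0,-0.007],
  [0.013,0.026,0,-0.007],
  [0.012,0.02,0,-0.007],
  [0.008,0.01,0,-0.003],
  [0.004,0.003,0,0],
  [0,0,0,0],
])

```text
time: 17.27
eef_pos: [0.5255, -0.3236, 0.112]
ee_rot: [-3.137, -0.091, -0.004]
force: [-0.1, 0.6, -2.0]
finger_gap: 0.0169
```

```bash
python3 -c "
from h import *
go((.53,-.325,.035),.059,1)
"
```

```text
t 17.275 p [ 0.5255 -0.3236  0.112 ] yaw 0.0581 tiltz [ 0.0025  0.0035 -1.    ] F [-0.1  0.6 -2. ] gap 0.0169
total tool [0.0042 0.0019 0.0771] spin -0.0009 dist 0.0772
[0.0042, 0.0019, 0.0771, np.float64(-0.0009)]
```

Request:
carry_out([
  [0.002,0.001,0.018,0],
  [0.001,0,0.022,0],
  [0,0,0.02,0],
  [0,0,0.009,0],
  [0,0,0.003,0],
])

```text
time: 17.9
eef_pos: [0.5281, -0.3223, 0.035]
ee_rot: [-3.136, -0.093, -0.004]
force: [-0.1, -0.6, -1.4]
finger_gap: 0.0165
```

```bash
python3 -c "
from h import *
go((.53,-.325,.035),.059,1)
"
```

```text
t 17.9 p [ 0.5281 -0.3223  0.035 ] yaw 0.0594 tiltz [ 0.0022  0.0038 -1.    ] F [-0.1 -0.6 -1.4] gap 0.0165
total tool [0.0018 0.0028 0.    ] spin 0.0004 dist 0.0033
[0.0018, 0.0028, 0.0, np.float64(0.0004)]
```

Down at the same height as when grasped, with almost no load. One more millimetre, then release at a moderate opening.

Request:
carry_out([
  [0,0,0.0008,0],
  [0,0,0,0],
], grip_force=20)

```text
time: 18.15
eef_pos: [0.5284, -0.3225, 0.0349]
ee_rot: [-3.137, -0.093, -0.005]
force: [-0.2, -0.2, -3.0]
finger_gap: 0.017
```

Request:
carry_out([
  [0,0,0,0],
  [0,0,0,0],
  [0,0,0,0],
  [0,0,0,0],
], fingers=0.055)

```text
time: 18.65
eef_pos: [0.5292, -0.3231, 0.0369]
ee_rot: [-3.139, -0.093, -0.009]
force: [0.4, 0.7, 0.4]
finger_gap: 0.0548
```

```bash
python3 -c "
from h import *
go((.53,-.325,.035),.059,1)
c=camera('wrist');cv2.imwrite('pics/w16.png',c['frame'][:,:,::-1])
"
```

```text
t 18.65 p [ 0.5292 -0.3231  0.0369] yaw 0.0593 tiltz [ 0.0056  0.0015 -1.    ] F [0.4 0.7 0.4] gap 0.0548
total tool [0.0007 0.0019 0.0019] spin 0.0003 dist 0.0028
[0.0007, 0.0019, 0.0019, np.float64(0.0003)]
```

View pics/w16.png

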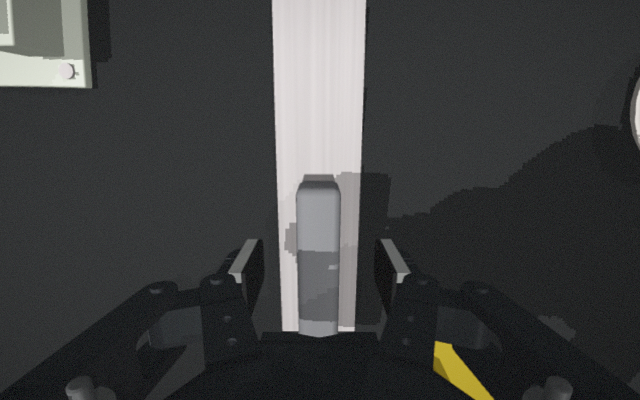

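The fingers are open and clear on both sides of the grip (grip 297–340 px, fingers at 262 and 376). Retreating straight up.

Request:
carry_out([
  [0,0,-0.02,0],
  [0,0,-0.03,0],
  [0,0,-0.05,0],
  [0,0,-0.05,0],
  [0,0,-0.05,0],
  [-0.03,0,-0.03,0],
  [-0.03,0,0,0],
  [-0.01,0,0,0],
  [0,0,0,0],
])

```text
time: 19.82
eef_pos: [0.4556, -0.3268, 0.2861]
ee_rot: [3.136, 0.094, 0.019]
force: [0.4, -0.4, -0.5]
finger_gap: 0.055
```

```bash
python3 -c "
from h import *
import pickle
go((.53,-.325,.035),.059,1)
st=read_state();c=camera('wrist');cv2.imwrite('pics/w17.png',c['frame'][:,:,::-1]);pickle.dump((st,c),open('w17.pkl','wb'))
s=camera('side');cv2.imwrite('pics/s17.png',s['frame'][:,:,::-1])
s=camera('top');cv2.imwrite('pics/t17.png',cv2.resize(s['frame'][80:240,120:460,::-1],None,fx=2.3,fy=2.3,interpolation=cv2.INTER_CUBIC))
"
```

```text
t 19.825 p [ 0.4556 -0.3268  0.2861] yaw 0.0597 tiltz [ 0.0121 -0.0035 -0.9999] F [ 0.4 -0.4 -0.5] gap 0.055
total tool [0.0714 0.0016 0.252 ] spin 0.0007 dist 0.2619
[0.0714, 0.0016, 0.252, np.float64(0.0007)]
```

View pics/w17.png

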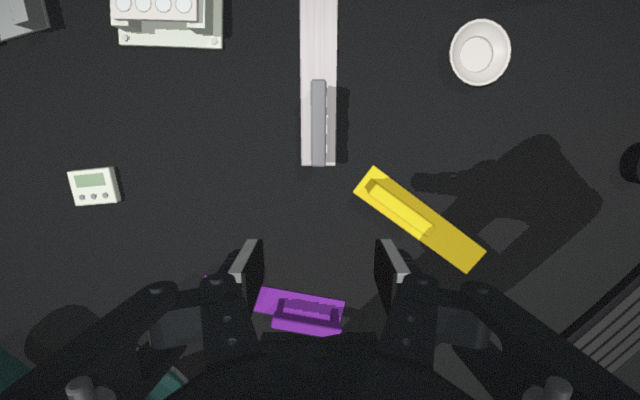

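View pics/s17.png

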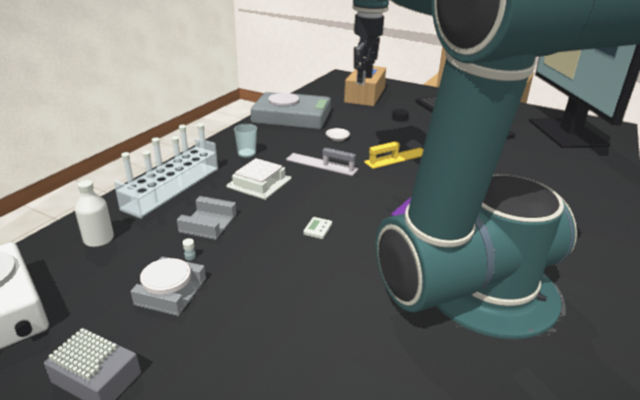

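View pics/t17.png

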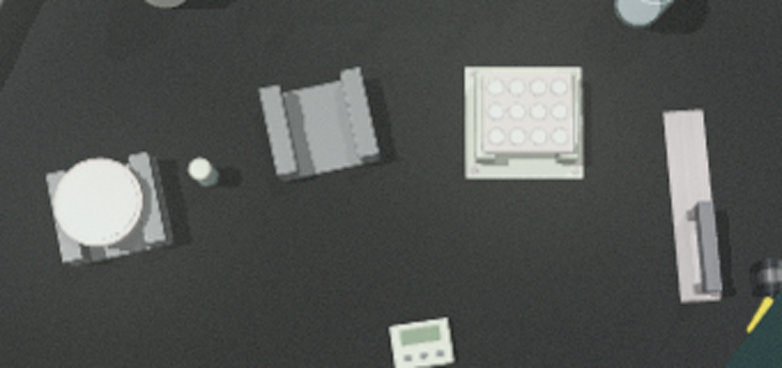

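```bash
python3 -c "
from h import *
np.set_printoptions(precision=4,suppress=True)
t=camera('top');E=ext(t)
f=lambda ps:[(120+(x+.5)/2.3-.5,80+(y+.5)/2.3-.5) for x,y in ps]
W=plane(t,E,f([(496,87),(559,87),(495,136),(560,136)]),.044);B=plane(t,E,f([(465,67),(582,67),(583,178),(465,178)]),.006)
print(W.mean(0),B.mean(0),'yaw',[(W[i,1]-W[i+2,1])/(W[i,0]-W[i+2,0]) for i in (0,1)])
hand_in()
"
```

```text
[ 0.6709 -0.1288  0.044 ] [ 0.6696 -0.1286  0.006 ] yaw [np.float64(-0.035324817470801684), np.float64(-0.0031232609982703506)]
the job is handed in; nothing more can be done
```

The spot plate is on the white stage and the lifter is back flat on the bench, released. I handed in at about 20 s of the 69 s allowed.

I picked up the grey lifter by its grip, slid the blade under the plate and carried it on the blade to the stage. I then lowered it onto the two rails, drew the blade out, laid the lifter where it had been lying and moved the arm clear.

**Plate position:** the close wrist view, taken before I drew the blade out, put the plate within 1 mm of the stage centre and within about 0.1° of square. The last top view puts it about 1.3 mm off along x and 0.2 mm along y, which is within the 2 mm calibration.

**Check that disagreed:** one of the two well-column angles from that last top view read about 2° off, while the other read 0.2°. I picked those points by hand on a coarse enlargement, and the sharper wrist view does not show it, so I put it down to the picking.

**The rest of the scene:** the round dish is still on its rack, and the look-alike lifters, the timer and the vial were not touched. The gripper never came near the plate, and no contact force showed beyond the few newtons of load.

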